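# Screw the cap onto the lens case

## Task

Close the lens case on the bench: pick up its octagonal screw cap, which lies on its side, stand it upright with its mouth down (on the neck of the case or on the bench), let go of it and take it again from above. With the cap on the threaded neck, turn it backward (anticlockwise from above) until you feel the thread start drop in, then screw it forward (clockwise) until it is fully home, and let go. Leave the loupe and the tape roll on the bench where they are.

Things in the scene. Friction and masses are not known exactly. Their poses are not given: they have to be found in the camera images.
- cap: loose grey screw cap: hollow octagonal prism, 60 mm across flats, 70 mm tall, wall 3.5 mm, 0.1 to 0.16 kg, two dark lines near its mouth. Origin: centre of the open mouth (rim); z runs to the closed end (at 70 mm). Flats face its x axis and every 45 degrees from it about z. Starts lying on a flat, axis 30 mm above the bench, mouth pointing +y (at most 26 degrees towards +x, 6 towards -x)
- cap_middle (a point): point on the cap's axis, halfway along (35 mm from the mouth). Inside the mouth stand three equal thread lugs 120 degrees apart, one at the cap's x axis: 6 mm wide, 5 mm tall, reaching in to 21.8 mm from the axis, undersides 1 mm above the rim
- lens_case: fixed case bottom: aluminium plate 110 x 90 x 8 mm on the bench with two low clamp jaws, on it a grey octagonal body, 60 mm across flats, top 40 mm above the bench, with a round threaded neck and a black lens standing in it. Origin: on the bench on the neck's axis, z up. Its yaw says nothing of where the thread starts are
- shoulder (a point): point on the neck's axis level with the case body's top face, 40 mm above the bench, z up. Rim heights are given above it: home is 1 mm. From the entry (rim at 8 mm), clockwise turning is level for 12 to 24 degrees, sinks 7 mm over the next 60 (about 2 mm vertical play), then is level for 14 up to a hard stop: home. Nothing springs back
- neck_top (a point): top of the neck's core on its axis, 31 mm above the shoulder; core 40 mm in diameter, bevelled over its top 4 mm, 49.6 mm over the thread. The cap must come down within about 1.5 mm of the axis
- rib_top (a point): point on the axis level with the tops of the thread ribs, 21.5 mm above the shoulder. Set down, the cap rests on them (rim at 20.5 mm), on three stop posts (rim at 25.5 mm, may tilt if let go there) or, by luck, at once in the entry gaps (rim at 8 mm). The thread is three-start, right-hand; where it starts changes each time, is not reported and must be felt
- lens_top (a point): top of the lens (34 mm in diameter) on the neck's axis, 60 mm above the shoulder. Thread entry: turned anticlockwise under a light push (about 5 N), after at most 125 degrees the cap drops 12.5 mm into the gaps (12 degrees of play); a post stops it turning further back. Turned clockwise before that drop, it jams on the posts
- loupe: bystander: loose black loupe 37 mm in diameter, 28 mm tall, standing on the bench; origin at the centre of its underside, z up
- green_tape: bystander: loose roll of green tape 78 mm in diameter, 24 mm tall, lying flat on the bench; origin at the centre of its underside, z up
Things that resemble listed ones, but are neither listed nor needed, are in the scene too. What is shaped like the cap but blue or purple is not meant.

How it is judged (in metres and radians):
On the way:
1. the cap stands upright, mouth down, let go by the fingers and not yet screwed home (angle between cap's own z axis and vertical below 0.15 rad and contact force between the fingers and cap below 0.1 N and (z of cap in the frame of shoulder above 0.005 m or horizontal distance between cap and shoulder above 0.05 m)), for 0.15 s.
At the end, for the whole second after the job is handed in: the cap is screwed home and released: its rim within 2.8 mm above the shoulder (1 mm when fully home), its mouth within 5 mm of the neck's axis, upright within 0.06 rad and at rest (z of cap in the frame of shoulder between -0.001 and 0.0028 m and horizontal distance between cap and shoulder below 0.005 m and angle between cap's own z axis and vertical below 0.06 rad and linear speed of cap below 0.01 m/s); the robot touches nothing.
It fails at once if the loupe or the tape roll is pushed more than 30 mm from its place (distance of any of loupe, green_tape from where it was at the start of the episode above 0.03 m).
It also fails if it takes over 64 s, if anything falls off the work surface, if the arm or the gripper's body presses on something with over 40 N, if the wrist force passes 120 N, or if a joint passes its speed limit or range.

## Robot

A 6-joint arm with a two-finger parallel gripper is mounted at the origin on a cart in front of the work surface, level with it; the furniture and walls round the work are solid. World frame = base frame: x ahead of the robot, y to its left, z up, the work surface at z = 0. Lengths are in mm, angles in degrees, forces in N, time in s.
With the tool pointing down it reaches from about 350 to 850 mm from the base axis. Payload 8.1 kg.
Tool frame: the origin (TCP) lies on the mounting face of the last link; the fingertips stand 173 mm ahead of it and the grasp point (between the pads) lies 155 mm ahead of it; z points along the fingers, y is the direction in which the jaws open and shut (so a half turn about z gives the same grasp; the last joint's range is limited). The gripper opens to 85 mm and grips with 20 to 120 N. Pads are 22 mm wide; open, the fingers measure 114 mm over their backs; the gripper's body (76 mm by 85 mm) begins 54 mm behind the grasp point. The pads swing forward as they close: fully open they stand 13 mm farther back than shut.
Start: joints at [-68.319, 7.471, 85.268, -0, 87.261, -4.893], TCP at [268.43, -536.612, 404.692] pointing down, gripper open.
Joint ranges: [-169.43, 169.43], [-51.17, 129.36], [1.28, 143.12], [-76.62, 256.62], [0, 156.53], [-152.29, 152.29]. Speed limits (degrees/s): [136.94, 136.94, 159.86, 180, 180, 180].

## Interface

Orientations are given as [roll, pitch, yaw] about the fixed x, y, z axes, in that order (R = Rz(yaw) Ry(pitch) Rx(roll)).
In Python, from bench import * gives the robot as it stands.
- The arm moves only by the tool arm_command, never from a script. Its argument "plan" is a list of rows, each an object of numbers: "jaw": the closure, from 0 (fully open) to 1 (shut); "dx", "dy", "dz": the shift along the tool's x, y, z in mm; "wx", "wy", "wz": the turn, a rotation vector about the tool's x, y, z in rad. A call has 1 to 12 rows; each row is the pose to reach, as a shift and turn from the pose commanded when the call began, along the tool's axes at that moment; what a row does not reach only later rows make up. A row lasts 1/10 s, in which the tool goes at most 50 mm and 8.59 degrees, less where a joint would pass 70% of its speed; a pose out of reach is approached as far as the arm can. A call with a gripper value outside its range is refused whole. The fingers move at their own pace and stop on an object; "squeeze" is the grip in N (left out, the last holds). Time passes only in rows, so rows that repeat a pose let the fingers close. It gives the time, the measured TCP pose, the force and the opening at its end, in the units of the state.
- sense(): the state, without advancing time (a new reading comes with each control period).
- snapshot(name): name is "scene" or "side" or "wrist"; returns a dict with "pixels" (384x512x3 uint8, red, green, blue), "fx", "fy", "cx", "cy" (pixels), "extrinsics" (4x4, takes a point from camera to world coordinates). Camera axes: x right, y up, looking along -z (the intrinsics and any distortion apply to the point x, -y, -z); pixel columns grow to the right and rows downward; lengths in mm; the calibration is good to about 2 mm. A picture is of the moment at which its call begins. There is no depth.
- hand_in(): hands the job in, once; it reports no verdict.
Trained networks look in the newest picture that a camera, given by its name, has taken for a name from the list of things; names that differ only in an ending like _2 or _b are one class to them, and where a whole thing is asked for, a point or a joint stands for the part that bears it (a point fixed in the world has none). Each returns a list of dicts, best first, with "score" (0 to 1); they miss things now and then, are a little off and sometimes report something else, mostly with a low value. They report only what shows in the picture. A call takes as long as a camera call. They do not tell look-alikes from the thing itself.
- recognise(camera, target): "box" ([left, top, width, height] in pixels, round what is visible of it).
- pinpoint(camera, target): "pixel" ([column, row] in pixels: a listed point, or the origin of a listed thing).
The state is a dict: "time": time; "joint_pos": joint angles; "qd": joint speeds; "joint_efforts": joint torques, N m; "tool_pos": TCP position; "tcp_rot": TCP orientation; "ft_force": force on the tool from outside, world axes, zero at the start; "wrist_torque": the same for the moment, N m; "finger_gap": finger opening in mm.
Only numpy, scipy, OpenCV 4.12 (cv2) and the standard library are available. Lean on these libraries where they do the work, as an engineer would, in place of code of your own. Each camera call takes 0.05 s, during which the arm holds its last target.

## Working session

There is one attempt and no reset: what is moved stays moved. The work goes in short steps, Python scripts to look and compute and a tool call to move; the robot and the scene stay as the last step left them, time stands still between calls to the robot, and variables do not carry over. Pictures are saved under pics/ and viewed, and the job is handed in when it is done.

Besides the shell and the picture viewer there is one more tool, called after "Request:" as name([rows], argument=value, ...), one row to a line, values as JSON. arm_command: Moves the arm, as the interface text tells. Its arguments: {"type":"object","properties":{"plan":{"type":"array"},"squeeze":{"type":"number"}},"required":["plan"]}

```bash
ls; mkdir -p pics; cat > h.py <<'E'
from bench import *
import numpy as np, cv2
from scipy.spatial.transform import Rotation as R
def save(name,fn):
    s=snapshot(name); cv2.imwrite('pics/'+fn,s['pixels'][:,:,::-1]); return s
def ray(s,px):
    E=np.array(s['extrinsics']); d=np.array([(px[0]-s['cx'])/s['fx'],-(px[1]-s['cy'])/s['fy'],-1.])
    return E[:3,3],E[:3,:3]@d
def atz(s,px,z):
    o,d=ray(s,px); return o+d*(z-o[2])/d[2]
def proj(s,p):
    E=np.array(s['extrinsics']); c=E[:3,:3].T@(np.array(p)-E[:3,3]); 
    return s['cx']+s['fx']*c[0]/-c[2], s['cy']+s['fy']*c[1]/c[2]
E
python3 - <<'E'
from h import *
print(sense())
for c in ['scene','side','wrist']:
    s=save(c,c+'0.png'); print(c,[k for k in s],s['fx'],np.round(s['extrinsics'],3).tolist())
    for t in ['cap','cap_middle','lens_case','shoulder','neck_top','lens_top','loupe','green_tape']:
        p=pinpoint(c,t)[:3]
        print(t,[(np.round(q['pixel'],1).tolist(),round(q['score'],2)) for q in p])
E
```

```text
pics
{'time': 0.0, 'joint_pos': array([-6.83203821e+01,  7.51826875e+00,  8.53306304e+01, -2.01868853e-03,
        8.72612368e+01, -4.89311673e+00]), 'qd': array([ 0.03569327, -0.01926295,  0.01200286,  0.00469353,  0.08420473,
        0.04378269]), 'joint_efforts': array([-3.60005279e-04, -5.69404542e+01, -5.00553238e+01, -4.64662044e-04,
        1.46837987e-02, -1.72670752e-05]), 'tool_pos': array([ 268.32793378, -536.39832919,  403.59821591]), 'tcp_rot': array([-1.79890093e+02, -7.38544286e-03,  2.65728259e+01]), 'ft_force': array([-1.12401423,  1.03545935, -0.52392548]), 'wrist_torque': array([ 0.00895655,  0.04422901, -0.05750335]), 'finger_gap': 85.42334426565253}
scene ['pixels', 'fx', 'fy', 'cx', 'cy', 'extrinsics'] 477.204626709056 [[-0.552, 0.513, -0.658, -333.224], [-0.834, -0.317, 0.452, 460.655], [0.023, 0.798, 0.603, 860.424], [0.0, 0.0, 0.0, 1.0]]
cap [([167.2, 242.0], 0.67), ([219.0, 193.6], 0.65)]
cap_middle []
lens_case [([168.7, 237.5], 0.64)]
shoulder [([163.9, 227.6], 0.81)]
neck_top [([164.5, 219.4], 0.56), ([165.7, 227.6], 0.38)]
lens_top [([165.5, 209.6], 0.63
[... 213 characters left out ...]
.015, 0.845, 0.534, 548.114], [0.0, 0.0, 0.0, 1.0]]
cap [([273.3, 164.3], 0.79), ([222.8, 212.9], 0.57)]
cap_middle [([273.1, 206.0], 0.7), ([182.3, 239.2], 0.7), ([280.0, 169.1], 0.64)]
lens_case [([207.1, 283.5], 0.63)]
shoulder [([203.9, 267.8], 0.59)]
neck_top [([203.8, 258.5], 0.74)]
lens_top [([202.4, 246.9], 0.87), ([265.2, 209.9], 0.27)]
loupe [([182.0, 238.3], 0.47)]
green_tape [([303.6, 272.2], 0.58)]
wrist ['pixels', 'fx', 'fy', 'cx', 'cy', 'extrinsics'] 285.45008997495944 [[0.448, 0.85, 0.276, 338.379], [-0.894, 0.426, 0.138, -501.75], [-0.0, -0.309, 0.951, 374.049], [0.0, 0.0, 0.0, 1.0]]
cap []
cap_middle []
lens_case []
shoulder []
neck_top []
lens_top []
loupe []
green_tape []
```

View pics/scene0.png

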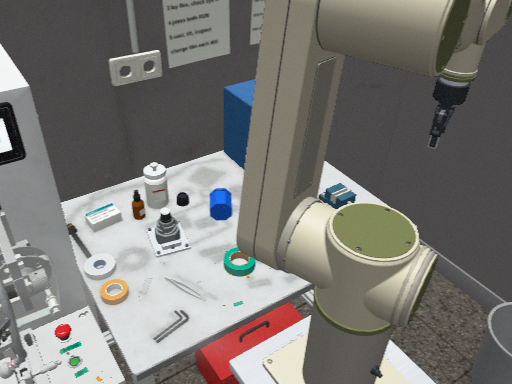

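View pics/side0.png

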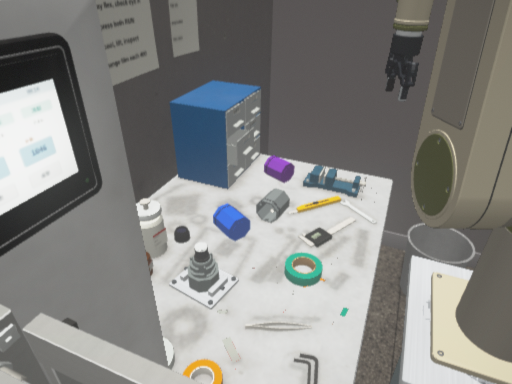

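```bash
python3 - <<'E'
import cv2
a=cv2.imread('pics/scene0.png')[160:300,110:290]; b=cv2.imread('pics/side0.png')[130:310,150:350]
cv2.imwrite('pics/c1.png',cv2.resize(a,None,fx=4,fy=4,interpolation=cv2.INTER_CUBIC))
cv2.imwrite('pics/c2.png',cv2.resize(b,None,fx=3,fy=3,interpolation=cv2.INTER_CUBIC))
E
```

```text
(no output)
```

View pics/c1.png

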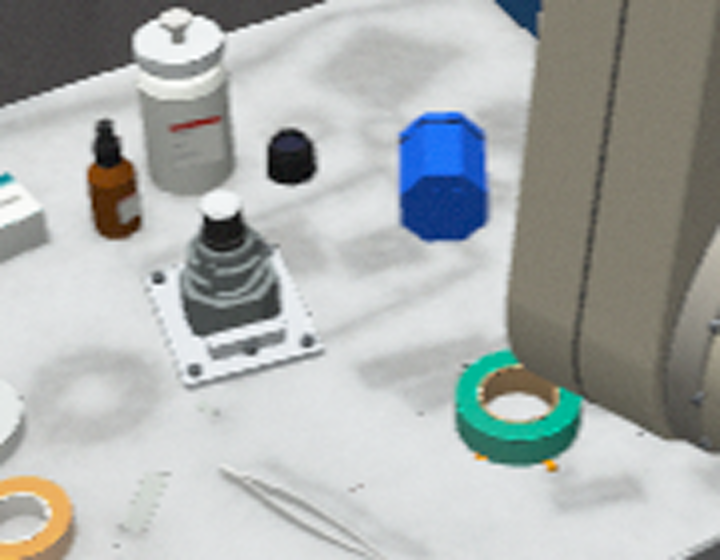

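View pics/c2.png

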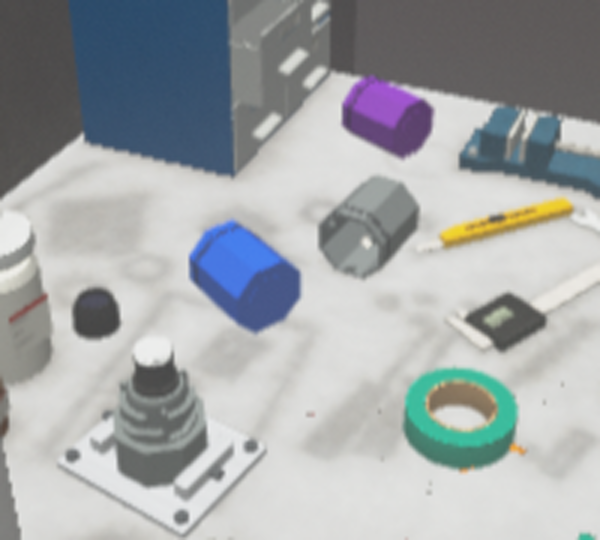

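Look-alikes in the side picture are the grey octagon at (273,205), the blue one at (231,221; scene 220,204) and the purple one at (279,168). The grey one has its mouth towards the camera and is the cap. The arm hides it in the scene view. The case is at side (204,268) and scene (166,228).

```bash
python3 - <<'E'
from h import *
a=save('scene','s1.png');b=save('side','s2.png')
def tri(pa,pb):
    o1,d1=ray(a,pa);o2,d2=ray(b,pb)
    t=np.linalg.lstsq(np.c_[d1,-d2],o2-o1,rcond=None)[0]
    p,q=o1+d1*t[0],o2+d2*t[1]; return (p+q)/2,np.linalg.norm(p-q)
for z,pa,pb in [('shoulder40',(163.9,227.6),(203.9,267.8)),('neck71',(164.5,219.4),(203.8,258.5)),('lens100',(165.5,209.6),(202.4,246.9))]:
    h=float(z[-3:]) if z[-3:].isdigit() else float(z[-2:])
    p,g=tri(pa,pb);print(z,p.round(1),round(g,1),atz(a,pa,h).round(1),atz(b,pb,h).round(1))
print('cap mid z30',atz(b,(273.1,206),30).round(1))
for t in ['cap','green_tape','loupe']:
  for c in ['scene','side']:
    print(t,c,[(np.round(q['box'],1).tolist(),round(q['score'],2)) for q in recognise(c,t)[:4]])
print('tape',atz(b,(303.6,270),12).round(1),atz(a,(240,261),12).round(1),'loupe',atz(b,(182,234),14).round(1),atz(a,(183,199),14).round(1))
c=cv2.imread('pics/s2.png')[180:230,245:300]
cv2.imwrite('pics/c3.png',cv2.resize(c,None,fx=10,fy=10,interpolation=cv2.INTER_CUBIC))
E
```

```text
shoulder40 [528.8 114.4  52.6] 3.5 [540.  110.4  40. ] [537.5 101.3  40. ]
neck71 [529.9 110.6  75.2] 0.1 [534.4 108.8  71. ] [532.4 106.6  71. ]
lens100 [535.8 103.2  98. ] 2.6 [535.2 103.1 100. ] [533.2 106.8 100. ]
cap mid z30 [ 492.6 -173.7   30. ]
cap scene [([209.0, 187.6, 21.8, 32.4], 0.77)]
cap side [([253.5, 189.3, 37.4, 32.4], 0.88), ([211.7, 205.3, 38.9, 34.7], 0.7), ([267.7, 157.6, 24.7, 23.5], 0.67)]
green_tape scene [([226.2, 249.0, 32.7, 27.5], 0.93)]
green_tape side [([284.7, 253.9, 34.0, 33.8], 0.8)]
loupe scene [([147.2, 207.6, 44.1, 48.4], 0.72), ([174.0, 193.5, 18.9, 14.3], 0.63)]
loupe side [([173.9, 229.2, 15.4, 15.1], 0.72)]
tape [359.2  -0.5  12. ] [358.7  -5.7  12. ] loupe [6.557e+02 4.000e-01 1.400e+01] [ 6.503e+02 -6.000e-01  1.400e+01]
```

View pics/c3.png

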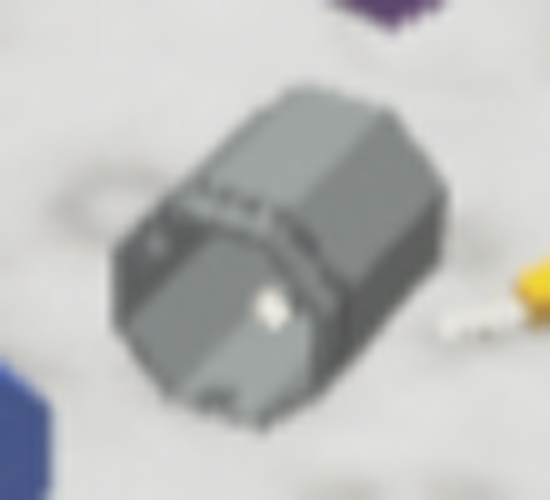

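```bash
python3 - <<'E'
from h import *
from scipy.optimize import minimize, least_squares
a=save('scene','s3.png');b=save('side','s4.png')
for n,p in dict(brown_bottle=(139,217),white_bottle=(157,205),box=(103,222),white_tape=(99,267),orange=(115,293),handle=(75,237),hex=(170,325),left_edge=(75,262),machine_edge=(62,215),blue=(220,217),edge2=(65,205),corner=(140,375),far=(225,152)).items():
    print(n,atz(a,p,0).round(0))
# cap silhouette fit
im=b['pixels'].astype(int)
hsv=cv2.cvtColor(b['pixels'],cv2.COLOR_RGB2HSV)
roi=np.zeros(im.shape[:2],bool);roi[184:228,250:295]=1
g=im.mean(2); m=roi&(g<175)&(im.max(2)-im.min(2)<40)
m=cv2.morphologyEx(m.astype(np.uint8),cv2.MORPH_CLOSE,np.ones((5,5)))
n,l,st,_=cv2.connectedComponentsWithStats(m); k=1+st[1:,4].argmax(); m=(l==k).astype(np.uint8)
cs,_=cv2.findContours(m,0,1); M=np.zeros_like(m);cv2.drawContours(M,cs,-1,1,-1)
S=8
def verts(x,y,th):
    # mid at x,y ; mouth dir
    u=np.array([np.sin(th),np.cos(th),0]);v=np.array([np.cos(th),-np.sin(th),0]);c=np.array([x,y,30.])
    R0=30/np.cos(np.pi/8); P=[]
    for s in (35,-35):
        for i in range(8):
            A=np.pi/8+i*np.pi/4; P.append(c+s*u+R0*np.cos(A)*v+np.array([0,0,R0*np.sin(A)]))
    return np.array(P)
big=cv2.resize(M,None,fx=S,fy=S,interpolation=cv2.INTER_LINEAR)>0
big=cv2.resize(M.astype(np.float32),None,fx=S,fy=S)>.5
def cost(q):
    px=np.array([proj(b,p) for p in verts(*q)])
    h=cv2.convexHull(((px+.5)*S).astype(np.float32)).astype(int)
    N=np.zeros(big.shape,np.uint8);cv2.fillConvexPoly(N,h,1)
    return (N.astype(bool)^big).sum()/S/S
best=None
for th in np.radians([-6,0,6,12,18,24]):
    r=minimize(cost,[492,-174,th],method='Nelder-Mead',options=dict(initial_simplex=[[492,-174,th],[500,-174,th],[492,-166,th],[492,-174,th+.1]],xatol=.05,fatol=.05))
    print(np.degrees(th),r.x[:2].round(1),np.degrees(r.x[2]).round(1),round(r.fun,1),M.sum())
E
```

```text
brown_bottle [659. 132.   0.]
white_bottle [681.  68.   0.]
box [691. 223.   0.]
white_tape [535. 291.   0.]
orange [436. 288.  -0.]
handle [672. 306.   0.]
hex [288. 221.   0.]
left_edge [582. 334.   0.]
machine_edge [778. 308.   0.]
blue [541. -58.  -0.]
edge2 [818. 288.   0.]
corner [212. 324.   0.]
far [ 819. -245.    0.]
-6.000000000000001 [ 495.3 -176.8] 8.5 22.0 790
0.0 [ 495.2 -176.8] 9.2 22.3 790
6.000000000000001 [ 495.5 -177.4] 8.6 22.6 790
12.000000000000002 [ 495.3 -177.3] 8.7 21.8 790
18.0 [ 495.2 -177.2] 8.8 21.5 790
24.000000000000004 [ 495.2 -177.2] 8.8 21.5 790
```

```bash
cat >> h.py <<'E'
def rel(p0,rpy0,p1,rpy1):
    A=R.from_euler('xyz',rpy0,degrees=True);B=R.from_euler('xyz',rpy1,degrees=True)
    return (A.inv().apply(np.array(p1)-p0)).round(1),(A.inv()*B).as_rotvec().round(4)
E
python3 - <<'E'
from h import *
print(rel([268.43,-536.61,404.69],[180,0,26.57],[495,-177,300],[180,0,81.3]))
b=save('side','s5.png')
for n,p in dict(purple=(280,180),vise1=(305,188),vise2=(358,193),pentip=(292,212),penend=(340,198),cabL=(228,187),cabR=(262,157),caliper=(303,240),cal2=(355,218),wrench=(372,222),edgeR=(390,180)).items(): print(n,atz(b,p,0).round(0))
E
```

```text
(array([ 363.5, -220.3,  104.7]), array([-0.    ,  0.    , -0.9552]))
purple [ 537. -356.    0.]
vise1 [ 454. -342.    0.]
vise2 [ 306. -377.    0.]
pentip [ 451. -209.    0.]
penend [ 348. -330.    0.]
cabL [ 663. -255.    0.]
cabR [ 646. -480.    0.]
caliper [ 391. -109.    0.]
cal2 [ 293. -250.    0.]
wrench [ 249. -249.    0.]
edgeR [ 227. -494.    0.]
```

Request:
arm_command([
  {"dx":363,"dy":-220,"dz":104,"wz":-0.955},
  {"dx":363,"dy":-220,"dz":104,"wz":-0.955},
  {"dx":363,"dy":-220,"dz":104,"wz":-0.955},
  {"dx":363,"dy":-220,"dz":104,"wz":-0.955},
  {"dx":363,"dy":-220,"dz":104,"wz":-0.955},
  {"dx":363,"dy":-220,"dz":104,"wz":-0.955},
  {"dx":363,"dy":-220,"dz":104,"wz":-0.955},
  {"dx":363,"dy":-220,"dz":104,"wz":-0.955},
  {"dx":363,"dy":-220,"dz":104,"wz":-0.955},
  {"dx":363,"dy":-220,"dz":104,"wz":-0.955},
  {"dx":363,"dy":-220,"dz":104,"wz":-0.955},
  {"dx":363,"dy":-220,"dz":104,"wz":-0.955},
])

```text
invalid input
```

Request:
arm_command([
  {"jaw":0,"dx":40,"dy":-24,"dz":11,"wx":0,"wy":0,"wz":-0.1},
], squeeze=40)

```text
time: 2.0
tool_pos: [291.6, -500.0, 395.1]
tcp_rot: [179.8, 0.1, 32.1]
ft_force: [0.4, 1.3, 1.4]
finger_gap: 85.0
```

Request:
arm_command([
  {"jaw":0,"dx":324,"dy":-196,"dz":93,"wx":0,"wy":0,"wz":-0.855},
  {"jaw":0,"dx":324,"dy":-196,"dz":93,"wx":0,"wy":0,"wz":-0.855},
])

```text
time: 2.2
tool_pos: [337.2, -409.1, 369.4]
tcp_rot: [180.0, -0.0, 49.8]
ft_force: [1.2, 0.2, 0.6]
finger_gap: 85.5
```

```bash
cat >> h.py <<'E'
def to(p1,rpy1):
    s=sense(); print('t',round(s['time'],2),s['tool_pos'].round(1),s['tcp_rot'].round(1),'q',s['joint_pos'].round(1),'F',s['ft_force'].round(1)); print(rel(s['tool_pos'],s['tcp_rot'],p1,rpy1))
E
python3 -c "
from h import *
to([495,-177,300],[180,0,81.3])"
```

```text
t 2.2 [ 337.2 -409.1  369.4] [180.   -0.   49.8] q [-56.1  -2.3  99.    0.   83.2 -15.8] F [1.2 0.2 0.6]
(array([279.2, -29.4,  69.4]), array([ 3.000e-04, -0.000e+00, -5.503e-01]))
```

Request:
arm_command([
  {"jaw":0,"dx":279,"dy":-29,"dz":69,"wx":0,"wy":0,"wz":-0.55},
  {"jaw":0,"dx":279,"dy":-29,"dz":69,"wx":0,"wy":0,"wz":-0.55},
  {"jaw":0,"dx":279,"dy":-29,"dz":69,"wx":0,"wy":0,"wz":-0.55},
  {"jaw":0,"dx":279,"dy":-29,"dz":69,"wx":0,"wy":0,"wz":-0.55},
  {"jaw":0,"dx":279,"dy":-29,"dz":69,"wx":0,"wy":0,"wz":-0.55},
  {"jaw":0,"dx":279,"dy":-29,"dz":69,"wx":0,"wy":0,"wz":-0.55},
  {"jaw":0,"dx":279,"dy":-29,"dz":69,"wx":0,"wy":0,"wz":-0.55},
])

```text
time: 2.9
tool_pos: [497.4, -175.4, 299.3]
tcp_rot: [-179.9, -0.1, 81.3]
ft_force: [-0.5, -1.0, 0.5]
finger_gap: 85.2
```

```bash
python3 - <<'E'
from h import *
to([495,-177,300],[180,0,81.3])
s=save('wrist','w1.png'); np.save('w1.npy',s,allow_pickle=True)
print(s['fx'],s['fy'],s['cx'],s['cy'],np.round(s['extrinsics'],3).tolist())
print([(np.round(q['pixel'],1).tolist(),round(q['score'],2)) for q in pinpoint('wrist','cap_middle')])
E
```

```text
t 2.9 [ 497.4 -175.4  299.3] [-1.799e+02 -1.000e-01  8.130e+01] q [-2.500e+01  7.000e-01  1.036e+02  1.000e-01  7.580e+01 -1.630e+01] F [-0.5 -1.   0.5]
(array([-2. , -2.1, -0.7]), array([-0.0016, -0.0021, -0.0005]))
285.45008997495944 285.45008997495944 257.3398880566217 191.30694105728543 [[0.989, 0.143, 0.049, 508.664], [-0.151, 0.941, 0.302, -97.722], [-0.003, -0.306, 0.952, 268.806], [0.0, 0.0, 0.0, 1.0]]
[([318.9, 53.3], 0.72), ([329.9, 353.5], 0.61), ([257.1, 198.8], 0.58)]
```

View pics/w1.png

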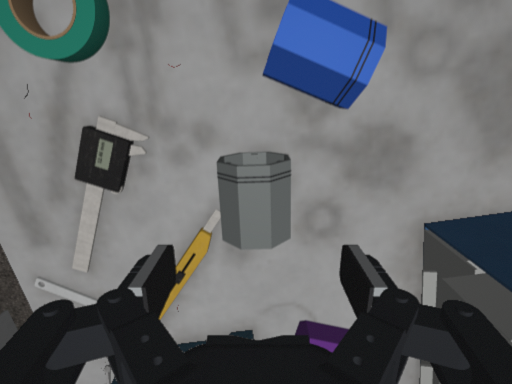

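The wrist view shows the grey cap at (255,200), mouth up at row ~152. The yellow pen tip is close on its left at (215,215), and the blue look-alike is at (330,50). I'll fit the pose from this view.

```bash
cat > fit.py <<'E'
from h import *
from scipy.optimize import minimize
def verts(x,y,th):
    u=np.array([np.sin(th),np.cos(th),0]);v=np.array([np.cos(th),-np.sin(th),0]);c=np.array([x,y,30.])
    R0=30/np.cos(np.pi/8); P=[]
    for s in (35,-35):
        for i in range(8):
            A=np.pi/8+i*np.pi/4; P.append(c+s*u+R0*np.cos(A)*v+np.array([0,0,R0*np.sin(A)]))
    return np.array(P)
s=np.load('w1.npy',allow_pickle=True).item()
im=s['pixels']; 
mask=np.full(im.shape[:2],cv2.GC_BGD,np.uint8); mask[140:258,208:301]=cv2.GC_PR_BGD; mask[158:245,222:288]=cv2.GC_PR_FGD
cv2.grabCut(np.ascontiguousarray(im[:,:,::-1]),mask,None,np.zeros((1,65)),np.zeros((1,65)),5,cv2.GC_INIT_WITH_MASK)
m=((mask==1)|(mask==3)).astype(np.uint8)
cs,_=cv2.findContours(m,0,1); c=max(cs,key=cv2.contourArea); M=np.zeros_like(m);cv2.drawContours(M,[cv2.convexHull(c)],-1,1,-1)
S=6; big=cv2.resize(M.astype(np.float32),None,fx=S,fy=S)>.5
def px(q): return np.array([proj(s,p) for p in verts(*q)])
def cost(q):
    h=cv2.convexHull(((px(q)+.5)*S).astype(np.float32)).astype(int)
    N=np.zeros(big.shape,np.uint8);cv2.fillConvexPoly(N,h,1)
    return (N.astype(bool)^big).sum()/S/S
for th in np.radians([3,12]):
    r=minimize(cost,[495,-177,th],method='Nelder-Mead',options=dict(initial_simplex=[[495,-177,th],[500,-177,th],[495,-170,th],[495,-177,th+.1]],xatol=.02,fatol=.05))
    print(r.x[:2].round(1),np.degrees(r.x[2]).round(1),round(r.fun,1),M.sum())
o=im[:,:,::-1].copy()
for p in px(r.x): cv2.circle(o,tuple(np.round(p).astype(int)),2,(0,0,255),-1)
cv2.drawContours(o,[c],-1,(0,255,0),1)
cv2.imwrite('pics/f1.png',cv2.resize(o[130:270,180:330],None,fx=4,fy=4))
E
python3 fit.py
```

```text
[ 493.6 -178.2] 6.8 111.0 6771
[ 493.5 -178. ] 6.7 107.6 6771
```

View pics/f1.png

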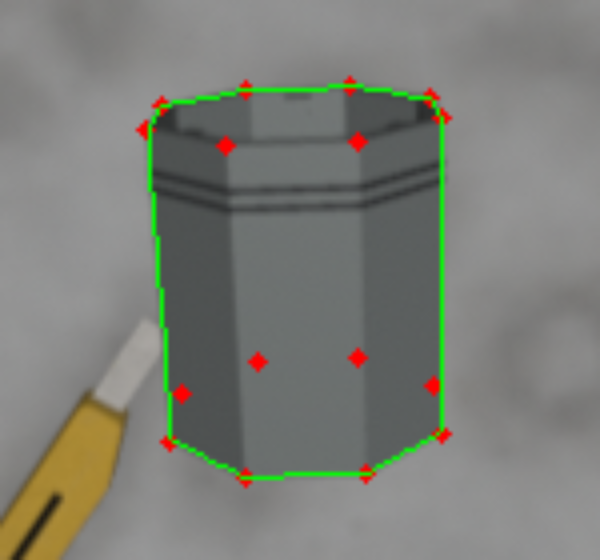

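```bash
python3 -c "
from h import *
to([492,-190,183],[180,0,83])"
```

```text
t 3.0 [ 496.3 -178.5  300.6] [-180.     0.    81.1] q [-25.3   0.6 103.6  -0.   75.9 -16.5] F [ 0.6 -0.6  0.3]
(array([-12. ,  -2.4, 117.6]), array([-0.0008,  0.0001, -0.0324]))
```

Request:
arm_command([
  {"jaw":0,"dx":-12,"dy":-2.4,"dz":40,"wx":0,"wy":0,"wz":-0.033},
  {"jaw":0,"dx":-12,"dy":-2.4,"dz":80,"wx":0,"wy":0,"wz":-0.033},
  {"jaw":0,"dx":-12,"dy":-2.4,"dz":100,"wx":0,"wy":0,"wz":-0.033},
  {"jaw":0,"dx":-12,"dy":-2.4,"dz":117,"wx":0,"wy":0,"wz":-0.033},
  {"jaw":0,"dx":-12,"dy":-2.4,"dz":117,"wx":0,"wy":0,"wz":-0.033},
])

```text
time: 3.5
tool_pos: [489.9, -191.6, 181.5]
tcp_rot: [-179.8, -0.1, 82.8]
ft_force: [-0.9, 0.2, 0.0]
finger_gap: 85.4
```

```bash
python3 - <<'E'
from h import *
s=save('wrist','w2.png')
to([492,-190,183],[180,0,83])
E
```

```text
t 3.55 [ 490.8 -191.8  183.2] [-179.9   -0.    82.8] q [-26.9   9.5 107.7  -0.   62.9 -19.7] F [-0.2  0.3  0.4]
(array([1.9, 1. , 0.2]), array([-0.0021, -0.0005, -0.0035]))
```

View pics/w2.png

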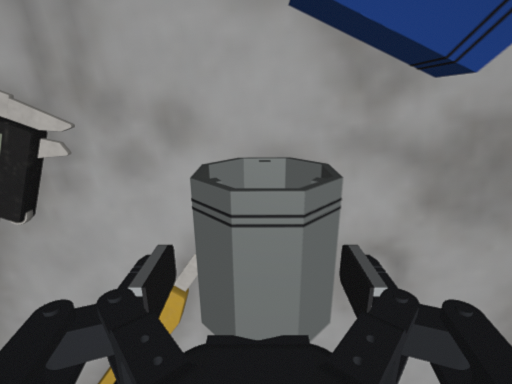

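The cap sits between the pads (wall edges at columns 195 and 338, pads at 174 and 342). I'll close on it.

Request:
arm_command([
  {"jaw":1,"dx":0,"dy":1,"dz":0,"wx":0,"wy":0,"wz":0},
  {"jaw":1,"dx":0,"dy":1,"dz":0,"wx":0,"wy":0,"wz":0},
  {"jaw":1,"dx":0,"dy":1,"dz":0,"wx":0,"wy":0,"wz":0},
  {"jaw":1,"dx":0,"dy":1,"dz":0,"wx":0,"wy":0,"wz":0},
  {"jaw":1,"dx":0,"dy":1,"dz":0,"wx":0,"wy":0,"wz":0},
  {"jaw":1,"dx":0,"dy":1,"dz":0,"wx":0,"wy":0,"wz":0},
  {"jaw":1,"dx":0,"dy":1,"dz":0,"wx":0,"wy":0,"wz":0},
], squeeze=60)

```text
time: 4.25
tool_pos: [493.7, -191.7, 185.9]
tcp_rot: [179.8, 0.1, 82.9]
ft_force: [-1.1, -0.9, 6.0]
finger_gap: 58.8
```

```bash
cat >> h.py <<'E'
def pose(A,el):
    A,el=np.radians([A,el]); r=np.array([np.cos(A),np.sin(A),0]);k=np.array([0,0,1.])
    z=r*np.cos(el)-k*np.sin(el); x=-r*np.sin(el)-k*np.cos(el); y=np.cross(z,x)
    return R.from_matrix(np.c_[x,y,z])
E
python3 - <<'E'
from h import *
s=sense(); print(s['tool_pos'].round(1),s['joint_pos'].round(1),s['ft_force'].round(1),s['finger_gap'])
A0=R.from_euler('xyz',s['tcp_rot'],degrees=True)
for el,p in [(50,[430,-155,300]),(15,[428,-155,240]),(15,[428,-155,110])]:
    B=pose(-20,el); print(A0.inv().apply(np.array(p)-s['tool_pos']).round(1),(A0.inv()*B).as_rotvec().round(3),B.as_euler('xyz',degrees=True).round(1))
E
```

```text
[ 493.7 -191.7  185.9] [-26.8   9.4 107.4  -0.   62.9 -19.6] [-1.1 -0.9  6. ] 58.834498794244666
[  28.4  -67.4 -114.3] [-0.467 -0.584 -1.287] [180.  40. 160.]
[ 28.2 -69.6 -54.3] [-0.871 -1.091 -1.137] [180.  75. 160.]
[ 28.4 -70.   75.7] [-0.871 -1.091 -1.137] [180.  75. 160.]
```

Request:
arm_command([
  {"jaw":1,"dx":0,"dy":0,"dz":-40,"wx":0,"wy":0,"wz":0},
  {"jaw":1,"dx":0,"dy":0,"dz":-80,"wx":0,"wy":0,"wz":0},
  {"jaw":1,"dx":0,"dy":0,"dz":-120,"wx":0,"wy":0,"wz":-0.1},
  {"jaw":1,"dx":0,"dy":0,"dz":-140,"wx":0,"wy":0,"wz":-0.2},
])

```text
time: 4.65
tool_pos: [493.7, -191.4, 329.0]
tcp_rot: [179.7, 0.2, 94.6]
ft_force: [1.0, -1.0, -0.3]
finger_gap: 58.8
```

```bash
cat > t.py <<'E'
from h import *
import sys
# usage A el x y z
A,el,x,y,z=map(float,sys.argv[1:])
s=sense(); print(round(s['time'],2),s['tool_pos'].round(1),s['tcp_rot'].round(1),s['joint_pos'].round(1),s['ft_force'].round(1),round(s['finger_gap'],1))
A0=R.from_euler('xyz',s['tcp_rot'],degrees=True);B=pose(A,el)
v=(A0.inv()*B).as_rotvec()
print(A0.inv().apply(np.array([x,y,z])-s['tool_pos']).round(1),v.round(3),'rows',np.linalg.norm(v)/.15)
E
python3 t.py -20 15 428 -155 240; python3 t.py -20 50 430 -155 300
```

```text
4.65 [ 493.7 -191.4  329. ] [179.7   0.2  94.6] [-26.7  -0.9 101.9   0.   78.5 -31.3] [ 1.  -1.  -0.3] 58.8
[ 41.9 -63.1  88.5] [-0.739 -1.149 -0.968] rows 11.165347213473524
4.65 [ 493.7 -191.4  329. ] [179.7   0.2  94.6] [-26.7  -0.9 101.9   0.   78.5 -31.3] [ 1.  -1.  -0.3] 58.8
[ 41.5 -60.7  28.5] [-0.395 -0.613 -1.093] rows 8.762027057758614
```

Request:
arm_command([
  {"jaw":1,"dx":42,"dy":-63,"dz":48,"wx":-0.739,"wy":-1.149,"wz":-0.968},
  {"jaw":1,"dx":42,"dy":-63,"dz":48,"wx":-0.739,"wy":-1.149,"wz":-0.968},
  {"jaw":1,"dx":42,"dy":-63,"dz":48,"wx":-0.739,"wy":-1.149,"wz":-0.968},
  {"jaw":1,"dx":42,"dy":-63,"dz":48,"wx":-0.739,"wy":-1.149,"wz":-0.968},
  {"jaw":1,"dx":42,"dy":-63,"dz":48,"wx":-0.739,"wy":-1.149,"wz":-0.968},
  {"jaw":1,"dx":42,"dy":-63,"dz":48,"wx":-0.739,"wy":-1.149,"wz":-0.968},
  {"jaw":1,"dx":42,"dy":-63,"dz":48,"wx":-0.739,"wy":-1.149,"wz":-0.968},
  {"jaw":1,"dx":42,"dy":-63,"dz":48,"wx":-0.739,"wy":-1.149,"wz":-0.968},
  {"jaw":1,"dx":42,"dy":-63,"dz":48,"wx":-0.739,"wy":-1.149,"wz":-0.968},
  {"jaw":1,"dx":42,"dy":-63,"dz":48,"wx":-0.739,"wy":-1.149,"wz":-0.968},
  {"jaw":1,"dx":42,"dy":-63,"dz":48,"wx":-0.739,"wy":-1.149,"wz":-0.968},
  {"jaw":1,"dx":42,"dy":-63,"dz":48,"wx":-0.739,"wy":-1.149,"wz":-0.968},
])

```text
time: 5.85
tool_pos: [461.3, -135.8, 324.9]
tcp_rot: [-177.7, 71.1, 159.9]
ft_force: [0.3, -0.2, -0.4]
finger_gap: 59.1
```

```bash
python3 t.py -20 15 428 -155 120; python3 -c "
from h import *
save('side','d1.png')"
```

```text
5.85 [ 461.3 -135.8  324.9] [-177.7   71.1  159.9] [-2.250e+01 -3.410e+01  1.429e+02 -2.350e+01  1.000e-01 -6.730e+01] [ 0.3 -0.2 -0.4] 59.1
[201.8 -27.7  44.2] [-0.042 -0.068  0.001] rows 0.5333548219900688
```

View pics/d1.png

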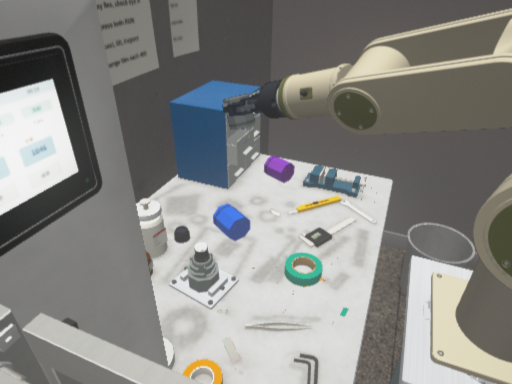

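```bash
cat > kin.py <<'E'
import numpy as np
from scipy.spatial.transform import Rotation as R
from scipy.optimize import least_squares
LO=np.array([-169.43,-51.17,1.28,-76.62,0,-152.29]);HI=np.array([169.43,129.36,143.12,256.62,156.53,152.29])
def fk(q,P):
    a1,d1,lat,L2,L3,d6,off=P
    j=np.radians(q); E=R.from_euler
    R1=E('z',j[0]);R2=R1*E('y',j[1]);R3=R2*E('y',j[2]);R4=R3*E('z',j[3]);R5=R4*E('y',j[4]);R6=R5*E('z',j[5]+off)
    p=R1.apply([a1,lat,d1])+R2.apply([0,0,L2])+R3.apply([0,0,L3])+R5.apply([0,0,d6])
    return p,R6
D=[([-68.32,7.518,85.33,0,87.26,-4.893],[268.33,-536.4,403.6],[-179.9,0,26.57]),
([-56.1,-2.3,99,0,83.2,-15.8],[337.2,-409.1,369.4],[180,0,49.8]),
([-25.3,.6,103.6,0,75.9,-16.5],[496.3,-178.5,300.6],[-180,0,81.1]),
([-26.9,9.5,107.7,0,62.9,-19.7],[490.8,-191.8,183.2],[-180,0,82.8]),
([-26.7,-.9,101.9,0,78.5,-31.3],[493.7,-191.4,329],[179.7,.2,94.6]),
([-22.5,-34.1,142.9,-23.5,.1,-67.3],[461.3,-135.8,324.9],[-177.7,71.1,159.9])]
def res(P):
    o=[]
    for q,p,e in D:
        a,b=fk(q,P);o+=list(a-p);o+=list(100*(R.from_euler('xyz',e,degrees=True).inv()*b).as_rotvec())
    return o
r=least_squares(res,[50,100,50,425,425,100,np.pi/2]);P=r.x
if __name__=='__main__':
    print(P.round(2)); print(np.array(res(P)).reshape(-1,6).round(1))
def ik(p,B,q0,lo=LO,hi=HI):
    f=lambda q:np.r_[fk(q,P)[0]-p,200*(B.inv()*fk(q,P)[1]).as_rotvec()]
    r=least_squares(f,np.clip(q0,lo+.1,hi-.1),bounds=(lo,hi)); return r.x,np.sqrt(2*r.cost)
E
python3 kin.py
```

```text
[ -7.7  258.42  51.11 359.15 547.58 181.82   1.57]
[[-4.4 10.9  1.9  0.   0.   0. ]
 [-3.6  4.3  2.2 -0.2 -0.   0.2]
 [ 1.6 -0.3  0.8  0.2  0.  -0.2]
 [12.4 -6.2 -2.7  0.2  0.1  0. ]
 [-1.   0.8  2.2 -0.2 -0.1  0. ]
 [ 2.9 -1.3 -4.4  0.   0.  -0. ]]
```

```bash
python3 - <<'E'
s=open('kin.py').read()
s=s.replace("a1,d1,lat,L2,L3,d6,off=P","a1,d1,lat,L2,L3,d6,off,a3=P").replace("R3.apply([0,0,L3])","R3.apply([a3,0,L3])").replace("100,np.pi/2])","100,np.pi/2,0])")
open('kin.py','w').write(s)
E
python3 kin.py
python3 -c "
from kin import *
for q,p,e in D:
  p=np.array(p); print(np.round([np.hypot(p[0],p[1])],1), np.degrees(np.arctan2(p[1],p[0]))-q[0])"
```

```text
[  0.88 318.04  51.11 368.74 552.41 191.19   1.57  61.74]
[[-0.1  0.1 -0.3  0.   0.   0. ]
 [-0.4 -0.5  0.1 -0.2 -0.   0.2]
 [-0.   0.4 -0.4  0.2  0.  -0.2]
 [ 0.1  0.1 -0.1  0.2  0.1  0. ]
 [ 0.3  0.2  0.5 -0.2 -0.1  0. ]
 [-0.1 -0.1  0.1  0.   0.  -0. ]]
[599.8] 4.896158901524366
[530.2] 5.596996603091156
[527.4] 5.518295207252589
[526.9] 5.554911784655847
[529.5] 5.5094437044239974
[480.9] 6.096339290128583
```

```bash
cat > srch.py <<'E'
from kin import *
from h import pose
q0=np.array([-26.7,-.9,101.9,0,78.5,-31.3])
for el in (15,25):
 for A in range(-180,180,30):
  for c in [(520,-190),(570,-200),(480,-150),(430,-150)]:
    B=pose(A,el); tz=B.as_matrix()[:,2]; p=np.array([c[0],c[1],55])-150*tz
    best=None
    for j4 in (0,60,120,180,-60):
        q,e=ik(p,B,[q0[0],10,110,j4,60,0 ])
        if best is None or e<best[1]: best=(q,e)
    if best[1]<1: print(el,A,c,best[0].round(0))
E
python3 srch.py
```

```text
15 -180 (520, -190) [-16.  81.  28. -26. 143.  64.]
15 -180 (480, -150) [-14.  71.  44. -20. 137.  71.]
15 -180 (430, -150) [-15.  64.  57. -20. 132.  73.]
15 -150 (520, -190) [ -5.  68.  49. -43. 125.  51.]
15 -150 (570, -200) [ -6.  77.  34. -47. 130.  45.]
15 -150 (480, -150) [ -3.  63.  59. -39. 124.  57.]
15 -150 (430, -150) [ -3.  56.  70. -37. 120.  60.]
15 -120 (520, -190) [  4.  54.  75. -56. 105.  48.]
15 -120 (570, -200) [  3.  59.  65. -58. 106.  44.]
15 -120 (480, -150) [  7.  50.  81. -53. 106.  52.]
15 -120 (430, -150) [  8.  45.  90. -52. 104.  55.]
15 -90 (520, -190) [ 10.  38. 102. -73.  84.  51.]
15 -90 (570, -200) [  8.  43.  94. -74.  84.  47.]
15 -90 (480, -150) [ 15.  36. 106. -69.  87.  53.]
15 -90 (430, -150) [ 16.  32. 113. -68.  87.  56.]
15 -60 (570, -200) [  5.  28. 121. 256.  64.  58.]
15 -30 (570, -200) [-17.  17. 138. 196.  51.  83.]
15 0 (520, -190) [-56.  15. 141. 116.  63. 112.]
15 0 (570, -200) [-49.  19. 135. 122.  59. 113.]
15 30 (520, -190) [-63.  29. 119.  79.  79. 123.]
15 30 (570, -200) [-58.  32. 113.  83.  77. 126.]
15 30 (480, -150) [-66. 
[... 2117 characters left out ...]
480, -150) [-58.  30. 106.  53.  90. 128.]
25 60 (430, -150) [-62.  27. 110.  50.  91. 125.]
25 90 (520, -190) [-48.  51.  72.  40. 110. 127.]
25 90 (570, -200) [-46.  57.  62.  43. 111. 131.]
25 90 (480, -150) [-48.  44.  83.  39. 106. 124.]
25 90 (430, -150) [-52.  40.  89.  36. 106. 120.]
25 120 (520, -190) [-38.  64.  50.  25. 127. 116.]
25 120 (570, -200) [-36.  73.  35.  29. 131. 121.]
25 120 (480, -150) [-37.  56.  63.  24. 121. 113.]
25 120 (430, -150) [-40.  51.  72.  21. 119. 109.]
25 150 (520, -190) [-27.  72.  36.   4. 137.  94.]
25 150 (570, -200) [-26.  87.  10.   6. 147.  97.]
25 150 (480, -150) [-26.  63.  52.   5. 130.  95.]
25 150 (430, -150) [-27.  56.  63.   3. 126.  93.]
```

```bash
python3 - <<'E'
from kin import *
from h import pose
q=np.array([-26.7,-.9,101.9,0,78.5,-31.3])
for t in np.linspace(0,1,8):
    el=90-70*t; A=-90; B=pose(A,el); g=np.array([480-40*t,-190+25*t,180]); p=g-150*B.as_matrix()[:,2]
    q,e=ik(p,B,q); print(round(el),p.round(0),q.round(0),round(e,2))
for z in (120,58): 
    B=pose(-90,20); p=np.array([440,-165,z])-150*B.as_matrix()[:,2]; q,e=ik(p,B,q); print(p.round(0),q.round(0),round(e,2))
E
python3 t.py -90 90 480 -190 330
```

```text
90 [ 480. -190.  330.] [-27.  -3. 104.  -0.  79. -27.] 0.0
80 [ 474. -160.  328.] [-21.  -7. 108. -10.  75. -19.] 0.0
70 [ 469. -132.  321.] [-14.  -9. 111. -20.  73.  -9.] 0.0
60 [ 463. -104.  310.] [ -7.  -9. 114. -31.  73.   2.] 0.0
50 [457. -79. 295.] [ -1.  -7. 116. -42.  75.  12.] 0.0
40 [451. -57. 276.] [  5.  -3. 118. -51.  78.  22.] 0.0
30 [446. -39. 255.] [ 10.   3. 118. -59.  82.  31.] 0.0
20 [440. -24. 231.] [ 13.  10. 118. -66.  88.  39.] 0.0
[440. -24. 171.] [ 13.  18. 117. -67.  85.  46.] 0.0
[440. -24. 109.] [ 13.  27. 114. -67.  82.  52.] 0.0
5.9 [ 461.6 -135.4  326.2] [-177.7   71.3  159.9] [-22.5 -34.2 142.9 -23.4   0.  -67.4] [1.3 0.2 1.6] 58.9
[-15.2 -43.6  34.6] [0.722 1.095 1.027] rows 11.10822147721245
```

Request:
arm_command([
  {"jaw":1,"dx":-15,"dy":-44,"dz":35,"wx":0.722,"wy":1.095,"wz":1.027},
  {"jaw":1,"dx":-15,"dy":-44,"dz":35,"wx":0.722,"wy":1.095,"wz":1.027},
  {"jaw":1,"dx":-15,"dy":-44,"dz":35,"wx":0.722,"wy":1.095,"wz":1.027},
  {"jaw":1,"dx":-15,"dy":-44,"dz":35,"wx":0.722,"wy":1.095,"wz":1.027},
  {"jaw":1,"dx":-15,"dy":-44,"dz":35,"wx":0.722,"wy":1.095,"wz":1.027},
  {"jaw":1,"dx":-15,"dy":-44,"dz":35,"wx":0.722,"wy":1.095,"wz":1.027},
  {"jaw":1,"dx":-15,"dy":-44,"dz":35,"wx":0.722,"wy":1.095,"wz":1.027},
  {"jaw":1,"dx":-15,"dy":-44,"dz":35,"wx":0.722,"wy":1.095,"wz":1.027},
  {"jaw":1,"dx":-15,"dy":-44,"dz":35,"wx":0.722,"wy":1.095,"wz":1.027},
  {"jaw":1,"dx":-15,"dy":-44,"dz":35,"wx":0.722,"wy":1.095,"wz":1.027},
  {"jaw":1,"dx":-15,"dy":-44,"dz":35,"wx":0.722,"wy":1.095,"wz":1.027},
  {"jaw":1,"dx":-15,"dy":-44,"dz":35,"wx":0.722,"wy":1.095,"wz":1.027},
])

```text
time: 7.1
tool_pos: [478.8, -191.1, 325.3]
tcp_rot: [-179.5, -0.5, 89.6]
ft_force: [-0.3, 0.3, -1.5]
finger_gap: 59.1
```

```bash
python3 t.py -90 55 460 -92 303;python3 t.py -90 20 440 -24 231
```

```text
7.1 [ 478.8 -191.1  325.3] [-179.5   -0.5   89.6] [-27.5  -2.3 103.8   0.2  79.3 -27.2] [-0.3  0.3 -1.5] 59.1
[ 98.8 -19.3  23.4] [-0.011 -0.619 -0.004] rows 4.130450315193727
7.1 [ 478.8 -191.1  325.3] [-179.5   -0.5   89.6] [-27.5  -2.3 103.8   0.2  79.3 -27.2] [-0.3  0.3 -1.5] 59.1
[166.1 -39.1  96.1] [-1.20e-02 -1.23e+00 -1.00e-03] rows 8.202497857546966
```

Request:
arm_command([
  {"jaw":1,"dx":24,"dy":-5,"dz":3,"wx":0,"wy":-0.15,"wz":0},
  {"jaw":1,"dx":48,"dy":-10,"dz":7,"wx":0,"wy":-0.3,"wz":0},
  {"jaw":1,"dx":73,"dy":-14,"dz":14,"wx":0,"wy":-0.45,"wz":0},
  {"jaw":1,"dx":97,"dy":-19,"dz":23,"wx":0,"wy":-0.6,"wz":0},
  {"jaw":1,"dx":118,"dy":-24,"dz":35,"wx":-0.01,"wy":-0.75,"wz":0},
  {"jaw":1,"dx":135,"dy":-28,"dz":51,"wx":-0.01,"wy":-0.9,"wz":0},
  {"jaw":1,"dx":150,"dy":-33,"dz":69,"wx":-0.01,"wy":-1.05,"wz":0},
  {"jaw":1,"dx":162,"dy":-37,"dz":88,"wx":-0.01,"wy":-1.2,"wz":0},
  {"jaw":1,"dx":166,"dy":-39,"dz":96,"wx":-0.012,"wy":-1.23,"wz":0},
  {"jaw":1,"dx":166,"dy":-39,"dz":96,"wx":-0.012,"wy":-1.23,"wz":0},
])

```text
time: 8.1
tool_pos: [438.6, -23.9, 227.8]
tcp_rot: [-179.7, 70.3, 90.5]
ft_force: [-0.8, -0.4, -0.6]
finger_gap: 58.9
```

```bash
python3 t.py -90 20 440 -24 115; python3 -c "
from h import *
save('side','d2.png')"
```

```text
8.1 [438.6 -23.9 227.8] [-179.7   70.3   90.5] [ 13.3  10.  118.  -66.6  87.7  39.7] [-0.8 -0.4 -0.6] 58.9
[106.2   1.6  38.2] [0.004 0.005 0.003] rows 0.046625217303981524
```

View pics/d2.png

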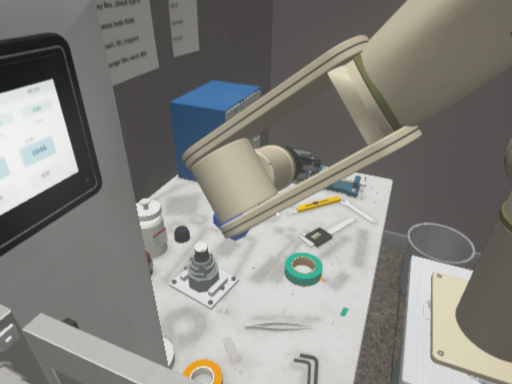

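```bash
python3 t.py -90 22 425 -36 122; python3 t.py -90 22 425 -36 170
python3 - <<'E'
from kin import *
from h import pose
print(ik(np.array([425,-36,110]),pose(-90,22),[13,18,117,-67,85,46]))
E
```

```text
8.15 [439.4 -24.2 229.2] [179.9  70.2  90.1] [ 13.2   9.8 118.  -66.6  87.7  39.6] [ 0.4 -0.6 -0.8] 59.3
[ 96.9 -14.5  47.4] [0.004 0.038 0.001] rows 0.2543620376757596
8.15 [439.4 -24.2 229.2] [179.9  70.2  90.1] [ 13.2   9.8 118.  -66.6  87.7  39.6] [ 0.4 -0.6 -0.8] 59.3
[ 51.7 -14.5  31.1] [0.004 0.038 0.001] rows 0.2543620376757596
(array([ 11.83348664,  24.25441866, 117.6073982 , -67.23116113,
        79.79232268,  52.10514221]), np.float64(4.092850092456713e-13))
```

Request:
arm_command([
  {"jaw":1,"dx":30,"dy":-10,"dz":20,"wx":0,"wy":0.038,"wz":0},
  {"jaw":1,"dx":60,"dy":-14.5,"dz":34,"wx":0,"wy":0.038,"wz":0},
  {"jaw":1,"dx":85,"dy":-14.5,"dz":43,"wx":0,"wy":0.038,"wz":0},
  {"jaw":1,"dx":97,"dy":-14.5,"dz":47.5,"wx":0,"wy":0.038,"wz":0},
  {"jaw":1,"dx":97,"dy":-14.5,"dz":47.5,"wx":0,"wy":0.038,"wz":0},
])

```text
time: 8.65
tool_pos: [425.6, -37.1, 122.4]
tcp_rot: [179.6, 67.9, 89.8]
ft_force: [-0.4, 0.4, -0.3]
finger_gap: 58.9
```

```bash
python3 t.py -90 22 425 -36 112; python3 -c "
from h import *
save('side','d3.png');save('scene','d4.png')"
```

```text
8.65 [425.6 -37.1 122.4] [179.6  67.9  89.8] [ 11.7  22.2 118.2 -67.2  80.1  50.8] [-0.4  0.4 -0.3] 58.9
[10.  -0.6  2.9] [ 0.003 -0.001 -0.002] rows 0.021867888094003782
```

View pics/d3.png

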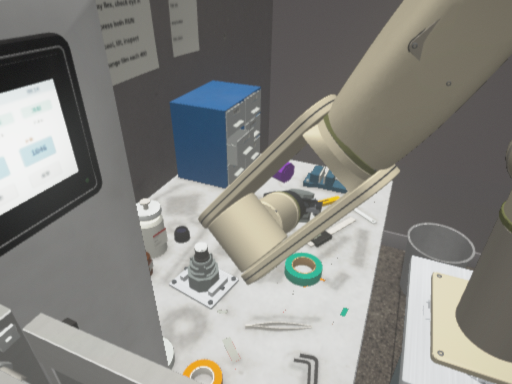

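View pics/d4.png

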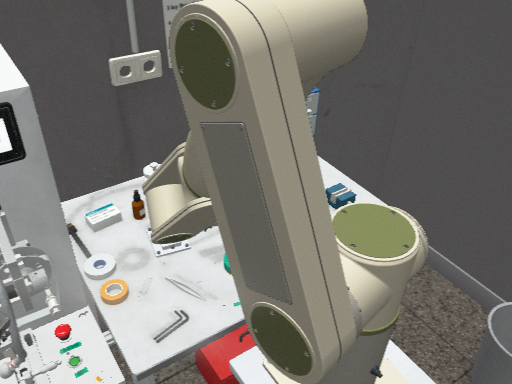

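```bash
python3 - <<'E'
from h import *
b=snapshot('side');a=snapshot('scene')
for z in (60,90,120,150): print(z,atz(b,(243,277),z).round(0),atz(b,(202,218),z+80).round(0),'scene',atz(a,(160,240),z).round(0))
E
```

```text
60 [447. 111.  60.] [550.  73. 140.] scene [483. 147.  60.]
90 [435. 138.  90.] [528. 108. 170.] scene [452. 159.  90.]
120 [422. 165. 120.] [505. 144. 200.] scene [421. 170. 120.]
150 [410. 192. 150.] [483. 179. 230.] scene [391. 182. 150.]
```

Request:
arm_command([
  {"jaw":1,"dx":3,"dy":0,"dz":1.2,"wx":0,"wy":0,"wz":0},
  {"jaw":1,"dx":6,"dy":0,"dz":2.4,"wx":0,"wy":0,"wz":0},
  {"jaw":1,"dx":6,"dy":0,"dz":2.4,"wx":0,"wy":0,"wz":0},
])

```text
time: 9.15
tool_pos: [425.5, -36.3, 116.1]
tcp_rot: [179.6, 68.0, 89.8]
ft_force: [-0.1, -0.5, -1.0]
finger_gap: 58.7
```

Request:
arm_command([
  {"jaw":1,"dx":2,"dy":0,"dz":0.8,"wx":0,"wy":0,"wz":0},
  {"jaw":1,"dx":4,"dy":0,"dz":1.6,"wx":0,"wy":0,"wz":0},
  {"jaw":1,"dx":4,"dy":0,"dz":1.6,"wx":0,"wy":0,"wz":0},
])

```text
time: 9.45
tool_pos: [425.9, -36.2, 114.3]
tcp_rot: [179.4, 68.4, 89.5]
ft_force: [-9.8, 12.1, 25.5]
finger_gap: 58.7
```

Request:
arm_command([
  {"jaw":1,"dx":-2,"dy":0,"dz":-0.8,"wx":0,"wy":0,"wz":0},
  {"jaw":1,"dx":-2,"dy":0,"dz":-0.8,"wx":0,"wy":0,"wz":0},
])

```text
time: 9.65
tool_pos: [426.0, -36.4, 115.2]
tcp_rot: [179.4, 68.2, 89.6]
ft_force: [-1.4, 0.8, 8.3]
finger_gap: 58.6
```

Request:
arm_command([
  {"jaw":0,"dx":0,"dy":0,"dz":0,"wx":0,"wy":0,"wz":0},
  {"jaw":0,"dx":0,"dy":0,"dz":0,"wx":0,"wy":0,"wz":0},
  {"jaw":0,"dx":0,"dy":0,"dz":0,"wx":0,"wy":0,"wz":0},
  {"jaw":0,"dx":0,"dy":0,"dz":0,"wx":0,"wy":0,"wz":0},
  {"jaw":0,"dx":0,"dy":0,"dz":0,"wx":0,"wy":0,"wz":0},
  {"jaw":0,"dx":0,"dy":0,"dz":0,"wx":0,"wy":0,"wz":0},
])

```text
time: 10.25
tool_pos: [425.5, -36.4, 114.0]
tcp_rot: [179.6, 68.0, 89.8]
ft_force: [-1.0, 0.5, 0.1]
finger_gap: 85.5
```

```bash
python3 t.py -90 22 425 -36 200; python3 -c "
from h import *
save('wrist','w3.png');save('side','d5.png')"
```

```text
10.25 [425.5 -36.4 114. ] [179.6  68.   89.8] [ 11.8  23.5 117.9 -67.4  79.8  51.8] [-1.   0.5  0.1] 85.5
[-79.6  -0.3 -32.5] [ 0.004  0.001 -0.001] rows 0.03041154974039354
```

View pics/w3.png

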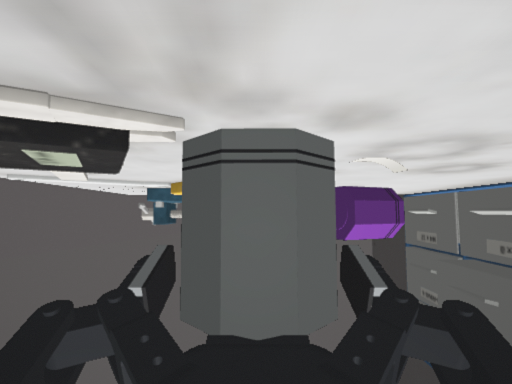

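```bash
python3 t.py -90 90 425 -178 310; python3 t.py -90 22 425 -36 230
```

```text
10.35 [425.6 -36.4 114. ] [179.6  68.   89.8] [ 11.8  23.5 117.9 -67.4  79.8  51.8] [-0.5  0.6  0.3] 85.8
[-234.7   -0.5   58. ] [0.005 1.187 0.002] rows 7.915558676801457
10.35 [425.6 -36.4 114. ] [179.6  68.   89.8] [ 11.8  23.5 117.9 -67.4  79.8  51.8] [-0.5  0.6  0.3] 85.8
[-107.4   -0.2  -43.7] [ 0.004  0.001 -0.001] rows 0.031213931364042578
```

Request:
arm_command([
  {"jaw":0,"dx":-46,"dy":0,"dz":-19,"wx":0,"wy":0,"wz":0},
  {"jaw":0,"dx":-92,"dy":0,"dz":-37,"wx":0,"wy":0,"wz":0},
  {"jaw":0,"dx":-107,"dy":0,"dz":-43,"wx":0,"wy":0,"wz":0},
])

```text
time: 10.65
tool_pos: [426.6, -36.3, 233.3]
tcp_rot: [178.8, 68.1, 89.2]
ft_force: [1.0, 1.5, -0.6]
finger_gap: 85.3
```

```bash
python3 t.py -90 90 425 -178 320
```

```text
10.65 [426.6 -36.3 233.3] [178.8  68.1  89.2] [ 11.8   6.  120.7 -65.8  85.6  38.5] [ 1.   1.5 -0.6] 85.3
[-133.3   -1.5   99. ] [ 9.000e-03  1.188e+00 -1.000e-03] rows 7.919493071806557
```

Request:
arm_command([
  {"jaw":0,"dx":-17,"dy":0,"dz":12,"wx":0,"wy":0.148,"wz":0},
  {"jaw":0,"dx":-33,"dy":0,"dz":25,"wx":0,"wy":0.297,"wz":0},
  {"jaw":0,"dx":-50,"dy":0,"dz":37,"wx":0,"wy":0.445,"wz":0},
  {"jaw":0,"dx":-67,"dy":-1,"dz":50,"wx":0,"wy":0.594,"wz":0},
  {"jaw":0,"dx":-83,"dy":-1,"dz":62,"wx":0,"wy":0.742,"wz":0},
  {"jaw":0,"dx":-100,"dy":-1,"dz":74,"wx":0,"wy":0.89,"wz":0},
  {"jaw":0,"dx":-117,"dy":-1,"dz":87,"wx":0.003,"wy":1.04,"wz":0},
  {"jaw":0,"dx":-133,"dy":-1,"dz":99,"wx":0.005,"wy":1.187,"wz":0},
  {"jaw":0,"dx":-133,"dy":-1,"dz":99,"wx":0.005,"wy":1.187,"wz":0},
])

```text
time: 11.55
tool_pos: [424.6, -181.1, 317.8]
tcp_rot: [179.9, -0.1, 89.8]
ft_force: [0.8, 0.4, -0.1]
finger_gap: 85.6
```

```bash
python3 t.py -90 90 425 -178 320; python3 -c "
from h import *
s=save('wrist','w4.png');np.save('w4.npy',s,allow_pickle=True)"
```

```text
11.55 [ 424.6 -181.1  317.8] [ 1.799e+02 -1.000e-01  8.980e+01] [-2.950e+01 -1.110e+01  1.127e+02  1.000e-01  7.840e+01 -2.930e+01] [ 0.8  0.4 -0.1] 85.6
[ 3.1  0.3 -2.2] [ 0.002 -0.001 -0.004] rows 0.031086334839456956
```

View pics/w4.png

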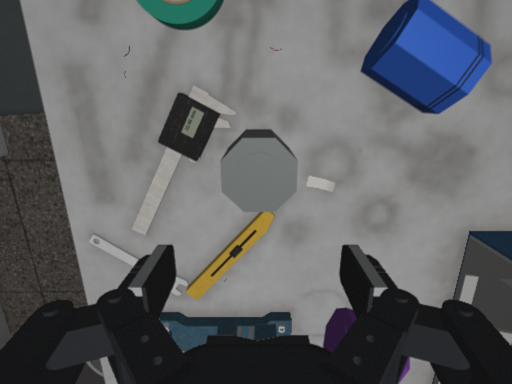

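The cap stands upright with its top face centred at about (259,178), clear of the pen and caliper. I'll fit its upright pose.

```bash
cat > fit2.py <<'E'
from h import *
from scipy.optimize import minimize
s=np.load('w4.npy',allow_pickle=True).item(); im=s['pixels']
R0=30/np.cos(np.pi/8)
def px(q): return np.array([proj(s,[q[0]+R0*np.cos(A+q[2]),q[1]+R0*np.sin(A+q[2]),z]) for z in (0,70) for A in np.pi/8+np.arange(8)*np.pi/4])
mask=np.full(im.shape[:2],cv2.GC_BGD,np.uint8); mask[122:220,212:305]=cv2.GC_PR_BGD; mask[140:205,228:290]=cv2.GC_PR_FGD
mask[(im.max(2).astype(int)-im.min(2)>50)]=cv2.GC_BGD
cv2.grabCut(np.ascontiguousarray(im[:,:,::-1]),mask,None,np.zeros((1,65)),np.zeros((1,65)),5,cv2.GC_INIT_WITH_MASK)
m=((mask==1)|(mask==3)).astype(np.uint8)
cs,_=cv2.findContours(m,0,1); c=max(cs,key=cv2.contourArea); M=np.zeros_like(m);cv2.drawContours(M,[cv2.convexHull(c)],-1,1,-1)
S=6; big=cv2.resize(M.astype(np.float32),None,fx=S,fy=S)>.5
def cost(q):
    h=cv2.convexHull(((px(q)+.5)*S).astype(np.float32)).astype(int)
    N=np.zeros(big.shape,np.uint8);cv2.fillConvexPoly(N,h,1)
    return (N.astype(bool)^big).sum()/S/S
for th in (-.15,.1):
    r=minimize(cost,[425,-170,th],method='Nelder-Mead',options=dict(initial_simplex=[[425,-170,th],[430,-170,th],[425,-164,th],[425,-170,th+.15]],xatol=.02,fatol=.05))
    print(r.x[:2].round(1),np.degrees(r.x[2]).round(1),round(r.fun,1),M.sum())
o=im[:,:,::-1].copy(); cv2.drawContours(o,[c],-1,(0,255,0),1)
for p in px(r.x): cv2.circle(o,tuple(np.round(p).astype(int)),2,(0,0,255),-1)
cv2.imwrite('pics/f2.png',cv2.resize(o[110:230,190:330],None,fx=4,fy=4))
E
python3 fit2.py
```

```text
[ 425.5 -160.1] -0.7 73.7 5174
[ 425.5 -160.1] -0.7 73.5 5174
```

View pics/f2.png

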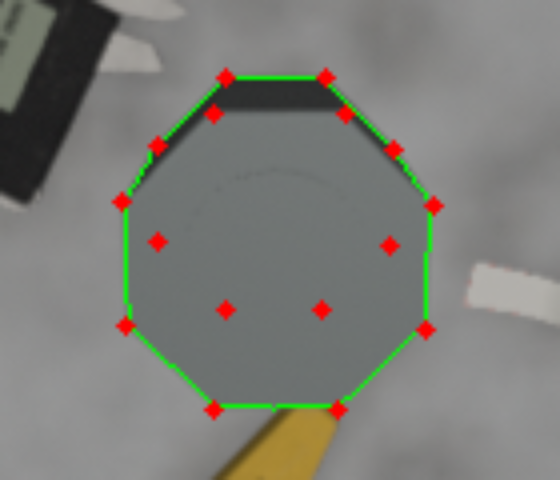

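Request:
arm_command([
  {"jaw":0,"dx":48,"dy":18,"dz":-22,"wx":0,"wy":0,"wz":0},
  {"jaw":0,"dx":96,"dy":36,"dz":-22,"wx":0,"wy":0,"wz":0},
  {"jaw":0,"dx":144,"dy":54,"dz":-22,"wx":0,"wy":0,"wz":0},
  {"jaw":0,"dx":192,"dy":72,"dz":-22,"wx":0,"wy":0,"wz":0},
  {"jaw":0,"dx":238,"dy":90,"dz":-22,"wx":0,"wy":0,"wz":0},
  {"jaw":0,"dx":284,"dy":109,"dz":-22,"wx":0,"wy":0,"wz":0},
  {"jaw":0,"dx":284,"dy":109,"dz":-22,"wx":0,"wy":0,"wz":0},
  {"jaw":0,"dx":284,"dy":109,"dz":-22,"wx":0,"wy":0,"wz":0},
])

```text
time: 12.4
tool_pos: [532.4, 108.9, 336.1]
tcp_rot: [-179.9, 0.2, 90.3]
ft_force: [-0.8, -0.3, -0.2]
finger_gap: 85.8
```

```bash
python3 - <<'E'
from h import *
s=save('wrist','w5.png');np.save('w5.npy',s,allow_pickle=True)
st=sense();print(st['time'],st['tool_pos'],st['tcp_rot'])
for t,z in [('shoulder',40),('neck_top',71),('lens_top',100),('rib_top',61.5)]:
    p=pinpoint('wrist',t)[:1]
    if p: print(t,p[0]['pixel'],p[0]['score'],atz(s,p[0]['pixel'],z).round(1))
E
```

```text
12.45 [532.31421585 107.3903366  336.20911473] [-1.79861578e+02  1.77505412e-01  9.02361064e+01]
neck_top [262.6, 197.9] 0.76 [535.6 104.6  71. ]
lens_top [267.8, 212.7] 0.85 [539.2 102.7 100. ]
rib_top [264.2, 215.1] 0.7 [537.4  84.4  61.5]
```

View pics/w5.png

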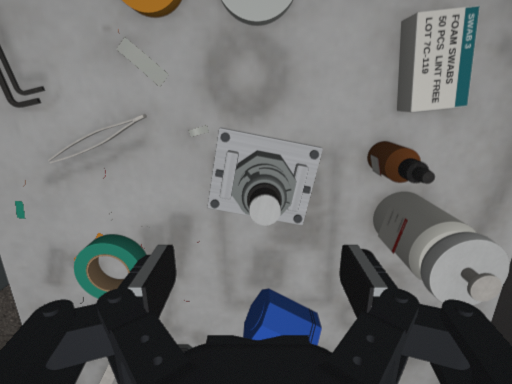

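```bash
python3 - <<'E'
import numpy as np,cv2
s=np.load('w5.npy',allow_pickle=True).item()
im=s['pixels'][:,:,::-1][120:230,200:330]
cv2.imwrite('pics/c5.png',cv2.resize(im,None,fx=6,fy=6,interpolation=cv2.INTER_CUBIC)[:600])
E
```

```text
(no output)
```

View pics/c5.png

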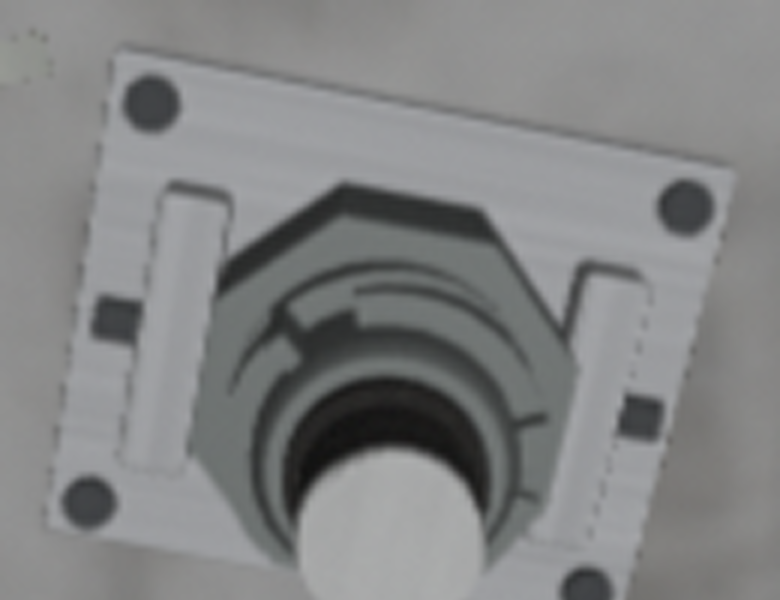

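```bash
python3 - <<'E'
from h import *
s=np.load('w5.npy',allow_pickle=True).item()
P=[]
for c in [(152,102),(685,207),(88,502),(586,590)]:
    px=((c[0]+.5)/6-.5+200,(c[1]+.5)/6-.5+120); P.append(atz(s,px,8.5))
P=np.array(P);print(P.round(1).tolist(),'mean',P.mean(0).round(2),[np.linalg.norm(P[i]-P[j]).round(1) for i,j in [(0,1),(2,3),(0,2),(1,3)]])
im=s['pixels'].astype(int); m=np.zeros(im.shape[:2],np.uint8); m[190:228,245:285]=im[190:228,245:285].min(2)>165
n,l,st,ce=cv2.connectedComponentsWithStats(m);k=1+st[1:,4].argmax();print(st[k],ce[k])
cs,_=cv2.findContours((l==k).astype(np.uint8),0,1);c=max(cs,key=cv2.contourArea)
W=np.array([atz(s,q,100)[:2] for q in c[:,0]]);
from scipy.optimize import least_squares
r=least_squares(lambda p:np.hypot(W[:,0]-p[0],W[:,1]-p[1])-p[2],[534,105,17],loss='soft_l1');print(r.x)
print(atz(s,ce[k],100))
E
```

```text
[[497.1, 149.1, 8.5], [589.7, 131.6, 8.5], [483.2, 75.8, 8.5], [576.1, 58.9, 8.5]] mean [536.52 103.87   8.5 ] [np.float64(94.3), np.float64(94.4), np.float64(74.6), np.float64(74.0)]
[250 196  29  29 515] [266.3592233  210.99223301]
[537.72012294 104.24286822  10.35934138]
[538.07457428 104.12020727 100.        ]
```

```bash
python3 t.py -90 90 425.5 -160.1 270
```

```text
12.65 [532.8 104.9 337.3] [-1.799e+02  1.000e-01  9.000e+01] [ 5.8  1.1 99.1 -0.1 79.9  5.8] [0.3 0.3 0.9] 85.4
[-265.  -107.1   67.8] [-0.001  0.001 -0.   ] rows 0.011904398444840819
```

Request:
arm_command([
  {"jaw":0,"dx":-46,"dy":-18,"dz":0,"wx":0,"wy":0,"wz":0},
  {"jaw":0,"dx":-92,"dy":-37,"dz":5,"wx":0,"wy":0,"wz":0},
  {"jaw":0,"dx":-138,"dy":-56,"dz":20,"wx":0,"wy":0,"wz":0},
  {"jaw":0,"dx":-184,"dy":-74,"dz":35,"wx":0,"wy":0,"wz":0},
  {"jaw":0,"dx":-226,"dy":-91,"dz":50,"wx":0,"wy":0,"wz":0},
  {"jaw":0,"dx":-265,"dy":-107,"dz":60,"wx":0,"wy":0,"wz":0},
  {"jaw":0,"dx":-265,"dy":-107,"dz":68,"wx":0,"wy":0,"wz":0},
  {"jaw":0,"dx":-265,"dy":-107,"dz":68,"wx":0,"wy":0,"wz":0},
  {"jaw":0,"dx":-265,"dy":-107,"dz":68,"wx":0,"wy":0,"wz":0},
])

```text
time: 13.55
tool_pos: [426.4, -159.0, 269.9]
tcp_rot: [-180.0, 0.0, 90.0]
ft_force: [0.0, 0.5, 0.4]
finger_gap: 85.0
```

```bash
python3 -c "
from h import *
s=save('wrist','w6.png');np.save('w6.npy',s,allow_pickle=True)"; python3 t.py -90 90 425.5 -160.1 198
```

```text
13.6 [ 426.8 -158.6  270.2] [-180.     0.    90.1] [-26.8  -9.2 116.2  -0.   73.  -26.9] [-0.4  0.3 -0.2] 85.4
[-1.5 -1.3 72.2] [-0.     0.     0.001] rows 0.01000445425320708
```

View pics/w6.png

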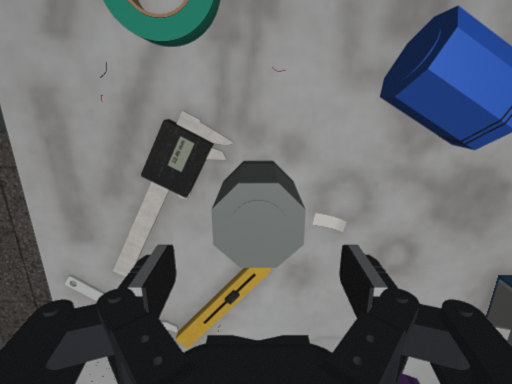

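Request:
arm_command([
  {"jaw":0,"dx":-1,"dy":-1,"dz":35,"wx":0,"wy":0,"wz":0},
  {"jaw":0,"dx":-1,"dy":-1,"dz":60,"wx":0,"wy":0,"wz":0},
  {"jaw":0,"dx":-1,"dy":-1,"dz":72,"wx":0,"wy":0,"wz":0},
  {"jaw":0,"dx":-1,"dy":-1,"dz":72,"wx":0,"wy":0,"wz":0},
  {"jaw":1,"dx":-1,"dy":-1,"dz":72,"wx":0,"wy":0,"wz":0},
  {"jaw":1,"dx":-1,"dy":-1,"dz":72,"wx":0,"wy":0,"wz":0},
  {"jaw":1,"dx":-1,"dy":-1,"dz":72,"wx":0,"wy":0,"wz":0},
  {"jaw":1,"dx":-1,"dy":-1,"dz":72,"wx":0,"wy":0,"wz":0},
  {"jaw":1,"dx":-1,"dy":-1,"dz":72,"wx":0,"wy":0,"wz":0},
  {"jaw":1,"dx":-1,"dy":-1,"dz":72,"wx":0,"wy":0,"wz":0},
], squeeze=80)

```text
time: 14.6
tool_pos: [426.4, -160.5, 199.6]
tcp_rot: [179.9, 0.1, 90.1]
ft_force: [0.7, 1.0, 7.6]
finger_gap: 59.1
```

```bash
cat > g.py <<'E'
from h import *
import sys
N=6 if len(sys.argv)<2 else int(sys.argv[1])
ps=[]
for i in range(N):
    snapshot('side'); s=sense(); ps.append(np.r_[s['tool_pos'],s['tcp_rot'],s['ft_force'],s['wrist_torque'],s['finger_gap']])
ps=np.array(ps);print(s['time'],s['joint_pos'].round(1));print(ps.mean(0).round(2));print(ps.std(0).round(2))
E
python3 g.py 4
```

```text
14.8 [-27.1  -3.  118.8  -0.   64.1 -27.1]
[ 4.2644e+02 -1.6055e+02  1.9961e+02  1.7988e+02  1.0000e-01  9.0060e+01
  1.0000e-02  7.9000e-01  7.2800e+00  1.9000e-01  1.5000e-01  1.0000e-02
  5.9270e+01]
[0.01 0.01 0.01 0.   0.   0.   0.3  0.65 0.15 0.02 0.03 0.01 0.34]
```

Request:
arm_command([
  {"jaw":1,"dx":0,"dy":0,"dz":-40,"wx":0,"wy":0,"wz":0},
  {"jaw":1,"dx":0,"dy":0,"dz":-80,"wx":0,"wy":0,"wz":0},
  {"jaw":1,"dx":20,"dy":8,"dz":-120,"wx":0,"wy":0,"wz":0},
  {"jaw":1,"dx":60,"dy":25,"dz":-130,"wx":0,"wy":0,"wz":0},
  {"jaw":1,"dx":100,"dy":42,"dz":-130,"wx":0,"wy":0,"wz":0},
  {"jaw":1,"dx":145,"dy":61,"dz":-130,"wx":0,"wy":0,"wz":0},
  {"jaw":1,"dx":190,"dy":80,"dz":-130,"wx":0,"wy":0,"wz":0},
  {"jaw":1,"dx":230,"dy":97,"dz":-130,"wx":0,"wy":0,"wz":0},
  {"jaw":1,"dx":264,"dy":110.6,"dz":-130,"wx":0,"wy":0,"wz":0},
  {"jaw":1,"dx":264,"dy":110.6,"dz":-130,"wx":0,"wy":0,"wz":0},
  {"jaw":1,"dx":264,"dy":110.6,"dz":-130,"wx":0,"wy":0,"wz":0},
  {"jaw":1,"dx":264,"dy":110.6,"dz":-130,"wx":0,"wy":0,"wz":0},
])

```text
time: 16.0
tool_pos: [535.6, 103.4, 327.6]
tcp_rot: [-179.9, 0.0, 90.0]
ft_force: [0.5, -0.5, -1.9]
finger_gap: 59.4
```

```bash
python3 g.py 2; python3 -c "
from h import *
s=save('wrist','w7.png');save('side','d7.png')"
```

```text
16.1 [ 5.5  1.9 99.3 -0.  78.8  5.5]
[ 5.3562e+02  1.0308e+02  3.2761e+02 -1.7994e+02  3.0000e-02  8.9990e+01
  8.0000e-02 -2.0000e-02 -9.3000e-01 -3.0000e-02 -1.0000e-02  2.0000e-02
  5.9210e+01]
[0.01 0.06 0.01 0.   0.   0.01 0.1  0.1  0.63 0.   0.02 0.01 0.02]
```

View pics/w7.png

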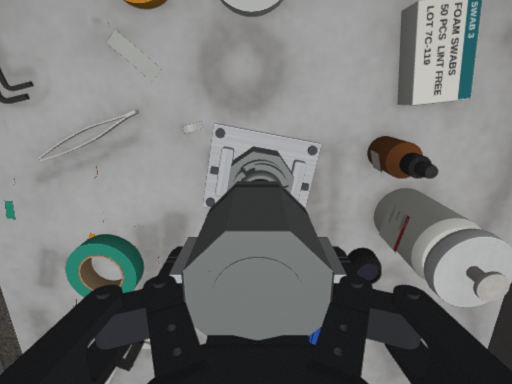

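View pics/d7.png

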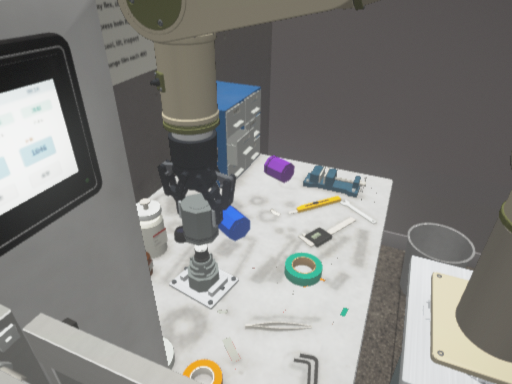

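```bash
python3 - <<'E'
from h import *
b=snapshot('side');im=b['pixels']
for c in [(535.6,103.1),(537,104)]:
  for z in (8,40,71,100,128,198): print(c,z,np.round(proj(b,[*c,z]),1))
cv2.imwrite('pics/c7.png',cv2.resize(im[180:300,160:250,::-1],None,fx=5,fy=5,interpolation=cv2.INTER_CUBIC))
E
```

```text
(535.6, 103.1) 8 [205.3 280.2]
(535.6, 103.1) 40 [204.3 268.7]
(535.6, 103.1) 71 [203.3 256.9]
(535.6, 103.1) 100 [202.3 245.4]
(535.6, 103.1) 128 [201.3 233.8]
(535.6, 103.1) 198 [198.5 202.3]
(537, 104) 8 [204.5 280.3]
(537, 104) 40 [203.5 268.8]
(537, 104) 71 [202.4 257. ]
(537, 104) 100 [201.4 245.5]
(537, 104) 128 [200.4 233.9]
(537, 104) 198 [197.6 202.4]
```

View pics/c7.png

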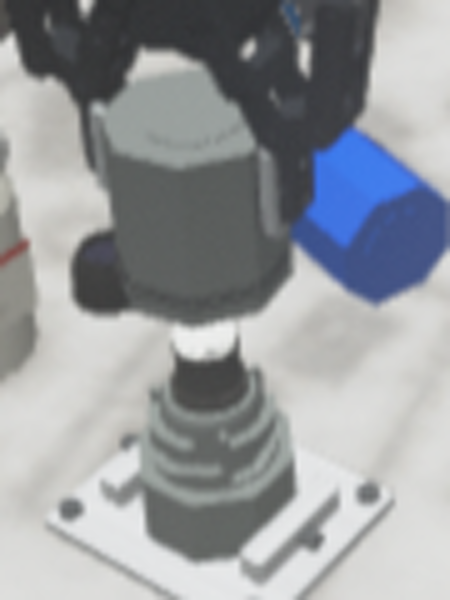

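Request:
arm_command([
  {"jaw":1,"dx":0.4,"dy":1.2,"dz":10,"wx":0,"wy":0,"wz":0},
  {"jaw":1,"dx":0.4,"dy":1.2,"dz":25,"wx":0,"wy":0,"wz":0},
  {"jaw":1,"dx":0.4,"dy":1.2,"dz":40,"wx":0,"wy":0,"wz":0},
  {"jaw":1,"dx":0.4,"dy":1.2,"dz":52,"wx":0,"wy":0,"wz":0},
  {"jaw":1,"dx":0.4,"dy":1.2,"dz":52,"wx":0,"wy":0,"wz":0},
  {"jaw":1,"dx":0.4,"dy":1.2,"dz":52,"wx":0,"wy":0,"wz":0},
])

```text
time: 16.85
tool_pos: [536.7, 104.5, 274.8]
tcp_rot: [-179.9, 0.0, 90.1]
ft_force: [0.3, 0.2, -0.1]
finger_gap: 59.0
```

```bash
python3 g.py 2
```

```text
16.95 [  5.6   5.1 101.6  -0.   73.3   5.6]
[ 5.3720e+02  1.0449e+02  2.7583e+02 -1.7997e+02  2.0000e-02  9.0070e+01
  2.0000e-02 -5.0000e-01 -6.6000e-01  0.0000e+00  2.0000e-02 -3.0000e-02
  5.9150e+01]
[0.11 0.02 0.26 0.03 0.   0.   0.25 0.27 0.25 0.04 0.02 0.01 0.15]
```

Request:
arm_command([
  {"jaw":1,"dx":-0.9,"dy":-0.3,"dz":3,"wx":0,"wy":0,"wz":0},
  {"jaw":1,"dx":-0.9,"dy":-0.3,"dz":6,"wx":0,"wy":0,"wz":0},
  {"jaw":1,"dx":-0.9,"dy":-0.3,"dz":6,"wx":0,"wy":0,"wz":0},
])

```text
time: 17.25
tool_pos: [536.5, 103.5, 269.2]
tcp_rot: [-179.9, 0.0, 90.1]
ft_force: [-0.4, 0.6, -1.2]
finger_gap: 59.3
```

Request:
arm_command([
  {"jaw":1,"dx":0,"dy":0,"dz":1.5,"wx":0,"wy":0,"wz":0},
  {"jaw":1,"dx":0,"dy":0,"dz":3,"wx":0,"wy":0,"wz":0},
  {"jaw":1,"dx":0,"dy":0,"dz":3,"wx":0,"wy":0,"wz":0},
])

```text
time: 17.55
tool_pos: [536.6, 103.5, 266.2]
tcp_rot: [-179.9, 0.0, 90.1]
ft_force: [0.7, -0.9, -2.1]
finger_gap: 59.3
```

Request:
arm_command([
  {"jaw":1,"dx":0,"dy":0,"dz":1,"wx":0,"wy":0,"wz":0},
  {"jaw":1,"dx":0,"dy":0,"dz":2,"wx":0,"wy":0,"wz":0},
  {"jaw":1,"dx":0,"dy":0,"dz":2,"wx":0,"wy":0,"wz":0},
])

```text
time: 17.85
tool_pos: [536.6, 103.5, 264.3]
tcp_rot: [-179.9, 0.0, 90.1]
ft_force: [-0.3, 0.1, -1.4]
finger_gap: 59.4
```

Request:
arm_command([
  {"jaw":1,"dx":0,"dy":0,"dz":1,"wx":0,"wy":0,"wz":0},
  {"jaw":1,"dx":0,"dy":0,"dz":2,"wx":0,"wy":0,"wz":0},
  {"jaw":1,"dx":0,"dy":0,"dz":2,"wx":0,"wy":0,"wz":0},
])

```text
time: 18.15
tool_pos: [536.6, 103.5, 262.3]
tcp_rot: [-179.9, 0.0, 90.1]
ft_force: [-0.3, 0.9, -0.4]
finger_gap: 59.2
```

Request:
arm_command([
  {"jaw":1,"dx":0,"dy":0,"dz":1,"wx":0,"wy":0,"wz":0},
  {"jaw":1,"dx":0,"dy":0,"dz":2,"wx":0,"wy":0,"wz":0},
  {"jaw":1,"dx":0,"dy":0,"dz":2,"wx":0,"wy":0,"wz":0},
])

```text
time: 18.45
tool_pos: [536.6, 103.5, 260.3]
tcp_rot: [-179.9, 0.0, 90.1]
ft_force: [-0.1, -1.2, -1.0]
finger_gap: 59.4
```

Request:
arm_command([
  {"jaw":1,"dx":0,"dy":0,"dz":0.7,"wx":0,"wy":0,"wz":0},
  {"jaw":1,"dx":0,"dy":0,"dz":1.2,"wx":0,"wy":0,"wz":0},
  {"jaw":1,"dx":0,"dy":0,"dz":1.2,"wx":0,"wy":0,"wz":0},
])

```text
time: 18.75
tool_pos: [536.7, 103.5, 260.1]
tcp_rot: [-179.9, 0.0, 90.1]
ft_force: [-4.1, -0.5, 6.5]
finger_gap: 59.2
```

Request:
arm_command([
  {"jaw":1,"dx":0,"dy":-0.3,"dz":0,"wx":0,"wy":0,"wz":-0.07},
  {"jaw":1,"dx":0,"dy":-0.3,"dz":0,"wx":0,"wy":0,"wz":-0.14},
])

```text
time: 18.95
tool_pos: [536.8, 103.5, 260.1]
tcp_rot: [180.0, 0.0, 98.2]
ft_force: [0.2, -0.5, 3.0]
finger_gap: 59.3
```

Request:
arm_command([
  {"jaw":1,"dx":0,"dy":0,"dz":0.3,"wx":0,"wy":0,"wz":-0.07},
  {"jaw":1,"dx":0,"dy":0,"dz":0.3,"wx":0,"wy":0,"wz":-0.14},
])

```text
time: 19.15
tool_pos: [537.0, 103.6, 260.1]
tcp_rot: [179.9, 0.0, 106.3]
ft_force: [0.2, -0.8, 4.7]
finger_gap: 58.9
```

Request:
arm_command([
  {"jaw":1,"dx":0,"dy":0,"dz":0,"wx":0,"wy":0,"wz":-0.07},
  {"jaw":1,"dx":0,"dy":0,"dz":0,"wx":0,"wy":0,"wz":-0.14},
])

```text
time: 19.35
tool_pos: [537.0, 103.5, 260.1]
tcp_rot: [179.9, 0.0, 114.3]
ft_force: [-0.1, 0.6, 3.6]
finger_gap: 59.0
```

Request:
arm_command([
  {"jaw":1,"dx":0,"dy":0,"dz":0.2,"wx":0,"wy":0,"wz":-0.07},
  {"jaw":1,"dx":0,"dy":0,"dz":0.2,"wx":0,"wy":0,"wz":-0.14},
])

```text
time: 19.55
tool_pos: [537.1, 103.5, 260.1]
tcp_rot: [179.9, 0.1, 122.3]
ft_force: [-0.6, -0.9, 4.6]
finger_gap: 59.5
```

Request:
arm_command([
  {"jaw":1,"dx":0,"dy":0,"dz":0,"wx":0,"wy":0,"wz":-0.07},
  {"jaw":1,"dx":0,"dy":0,"dz":0,"wx":0,"wy":0,"wz":-0.14},
])

```text
time: 19.75
tool_pos: [537.1, 103.5, 260.1]
tcp_rot: [179.9, 0.1, 130.3]
ft_force: [-0.0, -0.2, 4.7]
finger_gap: 58.9
```

Request:
arm_command([
  {"jaw":1,"dx":0,"dy":0,"dz":0,"wx":0,"wy":0,"wz":-0.07},
  {"jaw":1,"dx":0,"dy":0,"dz":0,"wx":0,"wy":0,"wz":-0.14},
])

```text
time: 19.95
tool_pos: [537.1, 103.5, 260.1]
tcp_rot: [179.9, 0.1, 138.3]
ft_force: [1.2, -1.1, 4.8]
finger_gap: 59.2
```

Request:
arm_command([
  {"jaw":1,"dx":0,"dy":0,"dz":0,"wx":0,"wy":0,"wz":-0.07},
  {"jaw":1,"dx":0,"dy":0,"dz":0,"wx":0,"wy":0,"wz":-0.14},
])

```text
time: 20.15
tool_pos: [537.1, 103.5, 260.1]
tcp_rot: [180.0, 0.1, 146.4]
ft_force: [1.1, 0.0, 4.9]
finger_gap: 59.1
```

Request:
arm_command([
  {"jaw":1,"dx":0,"dy":0,"dz":0,"wx":0,"wy":0,"wz":-0.07},
  {"jaw":1,"dx":0,"dy":0,"dz":0,"wx":0,"wy":0,"wz":-0.14},
])

```text
time: 20.35
tool_pos: [537.1, 103.5, 260.1]
tcp_rot: [180.0, 0.1, 154.4]
ft_force: [0.2, 0.2, 4.2]
finger_gap: 59.3
```

```bash
python3 -c "
from h import *
s=sense();print(s['ft_force'].round(2),s['wrist_torque'].round(3),s['joint_pos'].round(1),s['tool_pos'].round(2))"
```

```text
[0.21 0.17 4.15] [ 0.002 -0.047 -0.128] [  5.5   6.  102.4  -0.   71.4 -58.8] [537.12 103.55 260.07]
```

Request:
arm_command([
  {"jaw":1,"dx":0,"dy":0,"dz":0.1,"wx":0,"wy":0,"wz":-0.07},
  {"jaw":1,"dx":0,"dy":0,"dz":0.1,"wx":0,"wy":0,"wz":-0.14},
])

```text
time: 20.55
tool_pos: [537.1, 103.5, 260.0]
tcp_rot: [180.0, 0.1, 162.4]
ft_force: [0.9, -1.2, 4.5]
finger_gap: 59.1
```

Request:
arm_command([
  {"jaw":1,"dx":0,"dy":0,"dz":0,"wx":0,"wy":0,"wz":-0.07},
  {"jaw":1,"dx":0,"dy":0,"dz":0,"wx":0,"wy":0,"wz":-0.14},
])

```text
time: 20.75
tool_pos: [537.2, 103.3, 259.8]
tcp_rot: [-180.0, 0.1, 170.4]
ft_force: [1.9, -0.8, 1.2]
finger_gap: 59.2
```

Request:
arm_command([
  {"jaw":1,"dx":0,"dy":0,"dz":1,"wx":0,"wy":0,"wz":0},
  {"jaw":1,"dx":0,"dy":0,"dz":2,"wx":0,"wy":0,"wz":0},
])

```text
time: 20.95
tool_pos: [537.0, 103.8, 257.9]
tcp_rot: [180.0, 0.1, 170.2]
ft_force: [0.7, 3.1, 1.9]
finger_gap: 59.2
```

Request:
arm_command([
  {"jaw":1,"dx":0,"dy":0,"dz":2,"wx":0,"wy":0,"wz":0},
  {"jaw":1,"dx":0,"dy":0,"dz":4,"wx":0,"wy":0,"wz":0},
  {"jaw":1,"dx":0,"dy":0,"dz":6,"wx":0,"wy":0,"wz":0},
])

```text
time: 21.25
tool_pos: [536.8, 104.0, 251.0]
tcp_rot: [180.0, 0.0, 170.2]
ft_force: [4.5, 3.2, 2.0]
finger_gap: 59.3
```

Request:
arm_command([
  {"jaw":1,"dx":-0.4,"dy":0.4,"dz":1.5,"wx":0,"wy":0,"wz":0},
  {"jaw":1,"dx":-0.4,"dy":0.4,"dz":3,"wx":0,"wy":0,"wz":0},
  {"jaw":1,"dx":-0.4,"dy":0.4,"dz":4,"wx":0,"wy":0,"wz":0},
])

```text
time: 21.55
tool_pos: [537.2, 103.9, 247.5]
tcp_rot: [-180.0, 0.0, 170.3]
ft_force: [-2.2, 2.1, 14.5]
finger_gap: 59.2
```

Request:
arm_command([
  {"jaw":1,"dx":0,"dy":0,"dz":-0.8,"wx":0,"wy":0,"wz":0.07},
  {"jaw":1,"dx":0,"dy":0,"dz":-0.8,"wx":0,"wy":0,"wz":0.14},
])

```text
time: 21.75
tool_pos: [536.9, 104.2, 247.6]
tcp_rot: [180.0, -0.0, 162.1]
ft_force: [3.3, 5.1, 2.0]
finger_gap: 58.9
```

Request:
arm_command([
  {"jaw":1,"dx":0,"dy":0.4,"dz":0.3,"wx":0,"wy":0,"wz":0.07},
  {"jaw":1,"dx":0,"dy":0.4,"dz":0.3,"wx":0,"wy":0,"wz":0.14},
])

```text
time: 21.95
tool_pos: [536.9, 104.5, 247.2]
tcp_rot: [-180.0, -0.1, 154.1]
ft_force: [3.3, 5.0, 1.9]
finger_gap: 59.3
```

```bash
cat > f.py <<'E'
from h import *
s=sense();print(round(s['time'],2),s['ft_force'].round(2),s['wrist_torque'].round(3),s['joint_pos'].round(1),s['tool_pos'].round(2),s['tcp_rot'].round(1))
E
python3 f.py
```

```text
21.95 [3.27 4.99 1.9 ] [ 0.975 -0.489  0.125] [  5.6   7.  102.8   0.   70.2 -58.4] [536.94 104.48 247.24] [-1.800e+02 -1.000e-01  1.541e+02]
```

Request:
arm_command([
  {"jaw":1,"dx":-0.2,"dy":0.6,"dz":0.3,"wx":0,"wy":0,"wz":0.07},
  {"jaw":1,"dx":-0.2,"dy":0.6,"dz":0.6,"wx":0,"wy":0,"wz":0.14},
])

```text
time: 22.15
tool_pos: [537.1, 104.6, 246.3]
tcp_rot: [-179.9, -0.1, 146.0]
ft_force: [1.8, 1.4, 2.1]
finger_gap: 59.1
```

```bash
python3 f.py
```

```text
22.15 [1.81 1.39 2.06] [ 0.469 -0.257  0.091] [  5.7   7.2 102.8  -0.   70.2 -50.4] [537.14 104.64 246.34] [-1.799e+02 -1.000e-01  1.460e+02]
```

Request:
arm_command([
  {"jaw":1,"dx":0,"dy":0.2,"dz":0.5,"wx":0,"wy":0,"wz":0.07},
  {"jaw":1,"dx":0,"dy":0.2,"dz":1.0,"wx":0,"wy":0,"wz":0.14},
])

```text
time: 22.35
tool_pos: [537.2, 104.7, 245.3]
tcp_rot: [-179.9, -0.1, 138.0]
ft_force: [0.1, 1.4, 4.3]
finger_gap: 59.0
```

```bash
python3 f.py
```

```text
22.35 [0.05 1.45 4.26] [ 0.433 -0.009  0.037] [  5.7   7.2 102.8  -0.   70.1 -42.3] [537.16 104.69 245.34] [-1.799e+02 -1.000e-01  1.380e+02]
```

Request:
arm_command([
  {"jaw":1,"dx":0,"dy":0.2,"dz":0.4,"wx":0,"wy":0,"wz":0.07},
  {"jaw":1,"dx":0,"dy":0.2,"dz":0.9,"wx":0,"wy":0,"wz":0.14},
])

```text
time: 22.55
tool_pos: [537.2, 104.8, 244.4]
tcp_rot: [-179.9, -0.1, 130.0]
ft_force: [-0.2, 0.5, 3.9]
finger_gap: 59.2
```

Request:
arm_command([
  {"jaw":1,"dx":0,"dy":0,"dz":0.4,"wx":0,"wy":0,"wz":0.07},
  {"jaw":1,"dx":0,"dy":0,"dz":0.9,"wx":0,"wy":0,"wz":0.14},
])

```text
time: 22.75
tool_pos: [537.2, 104.8, 243.5]
tcp_rot: [-179.8, -0.0, 122.0]
ft_force: [-0.8, 2.4, 5.1]
finger_gap: 59.3
```

```bash
python3 f.py
```

```text
22.75 [-0.8   2.35  5.14] [0.509 0.135 0.156] [  5.7   7.4 102.8  -0.   69.9 -26.3] [537.16 104.78 243.45] [-179.8   -0.   122. ]
```

Request:
arm_command([
  {"jaw":1,"dx":0.2,"dy":0,"dz":0.4,"wx":0,"wy":0,"wz":0.07},
  {"jaw":1,"dx":0.2,"dy":0,"dz":0.8,"wx":0,"wy":0,"wz":0.14},
])

```text
time: 22.95
tool_pos: [537.1, 104.9, 242.6]
tcp_rot: [-179.8, -0.0, 113.9]
ft_force: [0.2, 1.1, 2.8]
finger_gap: 59.2
```

Request:
arm_command([
  {"jaw":1,"dx":0,"dy":0,"dz":0.4,"wx":0,"wy":0,"wz":0.07},
  {"jaw":1,"dx":0,"dy":0,"dz":0.9,"wx":0,"wy":0,"wz":0.14},
])

```text
time: 23.15
tool_pos: [537.0, 104.9, 241.7]
tcp_rot: [-179.8, 0.0, 105.9]
ft_force: [-0.2, 0.1, 3.6]
finger_gap: 59.4
```

```bash
python3 f.py
```

```text
23.15 [-0.21  0.09  3.64] [ 0.294 -0.022  0.035] [  5.7   7.5 102.9  -0.   69.7 -10.2] [537.04 104.94 241.65] [-179.8    0.   105.9]
```

Request:
arm_command([
  {"jaw":1,"dx":0,"dy":0,"dz":0.4,"wx":0,"wy":0,"wz":0.07},
  {"jaw":1,"dx":0,"dy":0,"dz":0.9,"wx":0,"wy":0,"wz":0.14},
])

```text
time: 23.35
tool_pos: [537.0, 104.9, 240.7]
tcp_rot: [-179.8, 0.0, 97.9]
ft_force: [-0.6, 1.9, 4.8]
finger_gap: 59.5
```

```bash
python3 f.py
```

```text
23.35 [-0.56  1.87  4.79] [0.3   0.072 0.025] [  5.7   7.6 103.   -0.   69.6  -2.2] [536.98 104.94 240.74] [-179.8    0.    97.9]
```

Request:
arm_command([
  {"jaw":1,"dx":0,"dy":0,"dz":0.2,"wx":0,"wy":0,"wz":0.07},
  {"jaw":1,"dx":0,"dy":0,"dz":0.4,"wx":0,"wy":0,"wz":0.14},
])

```text
time: 23.55
tool_pos: [537.2, 104.9, 240.6]
tcp_rot: [-179.9, 0.1, 89.9]
ft_force: [0.3, 0.5, 5.2]
finger_gap: 59.2
```

```bash
python3 f.py
```

```text
23.55 [0.25 0.47 5.22] [ 0.141 -0.088  0.051] [  5.7   7.6 102.9  -0.   69.6   5.8] [537.21 104.86 240.59] [-1.799e+02  1.000e-01  8.990e+01]
```

Request:
arm_command([
  {"jaw":1,"dx":0,"dy":0,"dz":0,"wx":0,"wy":0,"wz":0.05},
  {"jaw":1,"dx":0,"dy":0,"dz":0,"wx":0,"wy":0,"wz":0.1},
])

```text
time: 23.75
tool_pos: [537.3, 104.8, 240.6]
tcp_rot: [-179.9, 0.1, 84.2]
ft_force: [3.7, -1.1, 1.2]
finger_gap: 59.3
```

```bash
python3 f.py
```

```text
23.75 [ 3.7  -1.1   1.15] [-0.058 -0.785  0.065] [ 5.700e+00  7.600e+00  1.029e+02 -1.000e-01  6.960e+01  1.150e+01] [537.34 104.77 240.62] [-1.799e+02  1.000e-01  8.420e+01]
```

Request:
arm_command([
  {"jaw":1,"dx":0,"dy":0,"dz":0,"wx":0,"wy":0,"wz":0.05},
  {"jaw":1,"dx":0,"dy":0,"dz":0,"wx":0,"wy":0,"wz":0.1},
])

```text
time: 23.95
tool_pos: [537.5, 104.6, 240.6]
tcp_rot: [-180.0, 0.2, 78.7]
ft_force: [2.3, -1.5, 2.4]
finger_gap: 59.3
```

```bash
python3 f.py
```

```text
23.95 [ 2.27 -1.51  2.39] [-0.289 -0.635  4.618] [  5.7   7.6 102.9  -0.2  69.5  17.1] [537.52 104.62 240.63] [-180.     0.2   78.7]
```

The torque jumped to 4.6 N m at TCP z 240.6. That is 19.5 mm below the rib seat, so the cap is at the hard stop and home. I'll relax the twist, release and rise.

Request:
arm_command([
  {"jaw":1,"dx":0,"dy":0,"dz":-0.3,"wx":0,"wy":0,"wz":-0.03},
  {"jaw":0,"dx":0,"dy":0,"dz":-0.3,"wx":0,"wy":0,"wz":-0.03},
  {"jaw":0,"dx":0,"dy":0,"dz":-0.3,"wx":0,"wy":0,"wz":-0.03},
  {"jaw":0,"dx":0,"dy":0,"dz":-0.3,"wx":0,"wy":0,"wz":-0.03},
  {"jaw":0,"dx":0,"dy":0,"dz":-0.3,"wx":0,"wy":0,"wz":-0.03},
  {"jaw":0,"dx":0,"dy":0,"dz":-0.3,"wx":0,"wy":0,"wz":-0.03},
  {"jaw":0,"dx":0,"dy":0,"dz":-0.3,"wx":0,"wy":0,"wz":-0.03},
])

```text
time: 24.65
tool_pos: [537.4, 105.1, 241.0]
tcp_rot: [-179.9, 0.0, 80.3]
ft_force: [0.1, 0.1, 0.0]
finger_gap: 85.3
```

Request:
arm_command([
  {"jaw":0,"dx":0,"dy":0,"dz":-20,"wx":0,"wy":0,"wz":0},
  {"jaw":0,"dx":0,"dy":0,"dz":-60,"wx":0,"wy":0,"wz":0},
  {"jaw":0,"dx":0,"dy":0,"dz":-105,"wx":0,"wy":0,"wz":0},
  {"jaw":0,"dx":0,"dy":0,"dz":-120,"wx":0,"wy":0,"wz":0},
  {"jaw":0,"dx":0,"dy":0,"dz":-120,"wx":0,"wy":0,"wz":0},
  {"jaw":0,"dx":0,"dy":0,"dz":-120,"wx":0,"wy":0,"wz":0},
])

```text
time: 25.25
tool_pos: [537.4, 105.2, 360.3]
tcp_rot: [-179.9, 0.0, 80.3]
ft_force: [-0.0, 0.1, -0.4]
finger_gap: 85.2
```

```bash
python3 f.py; python3 -c "
from h import *
save('wrist','w9.png');s=save('side','d9.png')
cv2.imwrite('pics/c9.png',cv2.resize(s['pixels'][170:310,150:340,::-1],None,fx=4,fy=4,interpolation=cv2.INTER_CUBIC))
for z in (41,111): print(np.round(proj(s,[537.2,104.2,z]),1))
"
```

```text
25.25 [-0.    0.11 -0.37] [ 0.02  -0.048  0.045] [ 5.7  0.8 96.9 -0.  82.4 15.4] [537.44 105.18 360.34] [-179.9    0.    80.3]
[203.3 268.4]
[200.9 241. ]
```

View pics/c9.png

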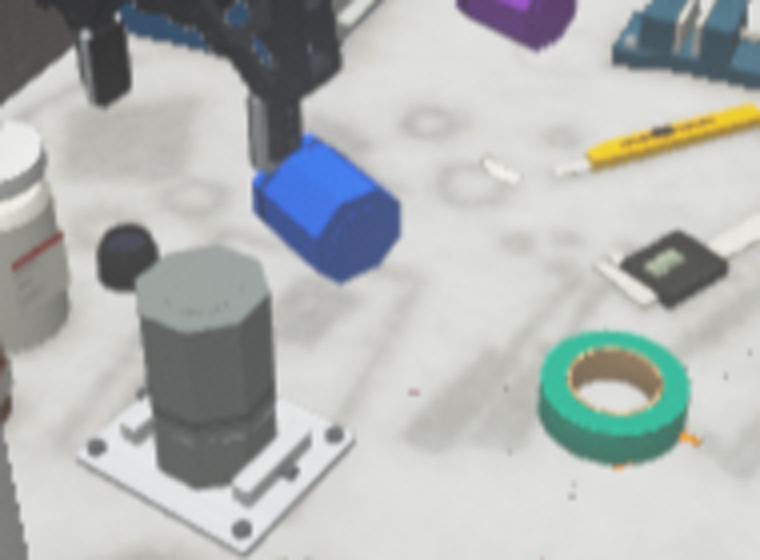

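View pics/w9.png

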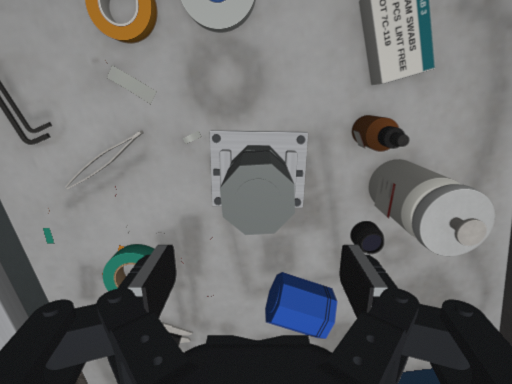

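The cap is seated flush on the body, with its top at side pixel (201,242) against (200.9,241.0) predicted for home. The tape and loupe haven't moved and the gripper is well clear, so I'll hand in.

```bash
python3 -c "
from bench import *
print(hand_in())"
```

```text
the job is handed in; nothing more can be done
None
```

The lens case is closed: the cap is screwed home and released, and I handed the job in at about 25 s of the 64 s allowed.

**What I did:** I picked the grey cap off its side and stood it mouth down on the bench, where it stayed upright after I let go. I then took it again from above and set it on the thread ribs. Turning it anticlockwise, it dropped in after about 80°. I screwed it clockwise about 92° until the torque jumped to 4.6 N m at the hard stop, then let go and raised the gripper clear.

**Last checks:**
- **Height:** the tool ended 19.5 mm below where the cap first rested on the ribs, which is exactly the home position.
- **Position:** in the side picture the top of the cap was within 1 pixel of where it should be when home, and it looked upright and flush.
- **Surroundings:** the gripper is about 120 mm higher with no force on it. The loupe and tape roll look unmoved, though I compared them by eye rather than measuring.

**What failed or disagreed:**
- My first move call was refused as invalid input because its rows left out some keys.
- My first attempt to stand the cap up ran into joint limits, so I backed out and tilted the tool sideways instead.
- The fixed cameras and the wrist camera put the neck axis 2 to 3 mm apart. I used the wrist camera's value and corrected it by the side forces while screwing.

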